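# Thread the porcelain spool onto its rod and hang it in the drying rack

## Task

Take the wooden rod by its square grip, gently thread it right through the bore of the white porcelain spool lying in the sloping draining cradle, then lift, level and carry the spool on the rod, without touching the freshly glazed spool with the gripper. Lower the rod until it lies in both notches of the drying rack, the spool hanging between the two posts; let go only once the rod rests in the notches, never dropping it or pressing hard, and leave the other porcelain where it is.

Things in the scene. Friction and masses are not known exactly. Their poses are not given: they have to be found in the camera images.
- rod: loose wooden rod, about 120 g: square grip 64 long, 22 wide (y), 24 high (z), then a dowel of diameter 14, length 200, tip edge rounded by 2. Origin on its axis at the grip's middle; x along the axis to the tip (x = 232), z up. Starts level in the rod rest, axis 55 above the table, grip free in the air. A firm grip (60 N or more) keeps it level
- rod_mid (a point): point on the rod's axis, on the dowel at x = 132 of the rod: what should lie midway between the rack's two notches; axes as the rod's
- rod_rest: fixed plywood rest, foot 170 x 50 x 12, with two notched blocks up to 67 high at x = -65 and +65 that carry the dowel. Origin under its middle; x along the rod towards its tip, z up. The middle of the rod's grip starts 125 from the origin on the -x side
- spool: loose glazed porcelain spool, 140 to 260 g: length 52, a flange of diameter 60, 11 thick, at each end, waist of diameter 38, straight round bore of diameter 17 all through. Origin at its centre on the bore's axis, x along the bore. Starts lying in the sloping cradle, centre 85 above the table, x sloping down by 0.25 rad. On the rod it hangs by the top of its bore
- cradle: fixed wooden draining cradle, foot about 80 x 84: a V under the spool that slopes down by 0.25 rad towards +x, and end stops (57 apart, tops 18 under the bore's axis) that keep the spool from being pushed along (2 play each way) but leave the bore free at both ends. Origin on the table under the spool's centre; x level, the downhill way and away from where the rod's grip starts; z up
- rack: fixed steel foot 176 x 90 x 12, sleeves 52 high; frame of two posts (10 thick) at x = -70 and +70, each with an open 90 degree V notch on top, prongs 12 above and 17 beside a seated dowel's axis. Frame height varies and is not reported: seated axis 100 to 140 above the table, so feel for it. Origin under the middle; x along the line of notches, away from where the rod's grip starts; z up
- cup: bystander: white porcelain mug, diameter 72, height 70, loose. Origin under its centre
- bowl: bystander: white porcelain bowl, diameter 110, height 50, loose. Origin under its centre
- collar: bystander: thick plain porcelain ring lying flat, outer diameter 64, bore 40, height 35, loose; not the spool. Origin under its centre
There are look-alikes about, which are no part of the job. What is shaped like the rack but green is not meant. Leave any red look-alike of the spool alone.

How it is judged:
On the way, in this order (a step that is already met when the one before it is completed fails the run):
1. the rod, held in the fingers, is threaded right through the spool's bore (x of spool in the frame of rod between 0.08 and 0.195 m and y of spool in the frame of rod between -0.004 and 0.004 m and z of spool in the frame of rod between -0.005 and 0.005 m and angle between the x axis of spool and the x axis of rod, either way round below 0.12 rad and contact force between the fingers and rod above 1 N), for 0.1 s.
2. the spool hangs on the held rod, lifted at least 25 mm out of the cradle (height (world z) of spool above 0.11 m and contact force between spool and rod above 0.3 N and contact force between the fingers and rod above 1 N), for 0.2 s.
3. the rod rests on the rack's notches while the fingers still hold it (contact force between rod and rack above 0.5 N and contact force between the fingers and rod above 1 N and horizontal distance between rod_mid and rack below 0.025 m and angle between rod's own x axis and vertical between 1.5 and 1.64 rad and linear speed of rod below 0.05 m/s), for 0.15 s.
At the end, for the whole second after the job is handed in: the rod lies level (within 0.04 rad) and at rest in both notches of the rack, its middle point within 24 mm along and 5 mm across of the rack's middle, and the spool hangs on it, at rest, between the two posts (within 42 mm of the middle along the line of the notches) (contact force between rod and rack above 0.8 N and x of rod_mid in the frame of rack between -0.024 and 0.024 m and y of rod_mid in the frame of rack between -0.005 and 0.005 m and height (world z) of rod_mid between 0.095 and 0.146 m and angle between rod's own x axis and vertical between 1.53 and 1.61 rad and angle between the x axis of rod and the x axis of rack, either way round below 0.05 rad and x of spool in the frame of rack between -0.042 and 0.042 m and horizontal distance between spool and rack below 0.044 m and height (world z) of spool above 0.09 m and angle between the x axis of spool and the x axis of rod, either way round below 0.12 rad and contact force between spool and rod above 0.3 N and linear speed of rod below 0.02 m/s and linear speed of spool below 0.03 m/s); the robot touches nothing.
It fails at once if the gripper touches the glazed spool (contact force between the fingers and spool above 0.5 N).
It fails at once if the rod is pressed or dropped on the rack with more than 40 N (contact force between rod and rack above 40 N).
It fails at once if the spool is rammed by the rod with more than 40 N (contact force between rod and spool above 40 N).
It fails at once if the mug, the bowl or the plain ring is displaced by more than 20 mm (distance of any of cup, bowl, collar from where it was at the start of the episode above 0.02 m).
It also fails if it takes over 48 s, if anything falls off the work surface, if the arm or the gripper's body presses on something with over 40 N, if the wrist force passes 120 N, or if a joint passes its speed limit or range.

## Robot

A 6-joint arm with a two-finger parallel gripper is mounted at the origin on the work surface. World frame = base frame: x ahead of the robot, y to its left, z up, the work surface at z = 0. Lengths are in m, angles in rad, forces in N, time in s.
With the tool pointing down it reaches from about 0.25 to 0.775 m from the base axis. Payload 4 kg.
Tool frame: the origin (TCP) lies at the very end of the fingers, on their centre line; the grasp point (between the pads) lies 19 mm behind it; z points along the fingers, y is the line along which they close (so a half turn about z gives the same grasp; the last joint's range is limited). The gripper opens to 94 mm and grips with 3 to 60 N. Pads are 16 mm wide; open, the fingers measure 119 mm over their backs; the gripper's body (75 mm by 177 mm) begins 78 mm behind the grasp point.
Start: joints at [1.164, 0.087, 1.371, -0, 1.684, -0.103], TCP at [0.165, 0.525, 0.206] pointing down, gripper open.
Joint ranges: [-3.1, 3.1], [-0.76, 2.03], [0.27, 2.55], [-1.08, 4.22], [0.17, 2.65], [-2.57, 2.57]. Speed limits (rad/s): [2.79, 2.79, 3.14, 3.14, 3.14, 3.14].

## Interface

Orientations are given as a unit quaternion [w, x, y, z].
In Python, from plant import get_obs, get_image, calibration, sign_off, outline_of gives the robot as it stands. The module is installed in compiled form; this text tells all that it offers.
- The arm moves only by the tool apply_moves, never from a script. Its argument "motion" is a list of rows, each an object of numbers: "tx", "ty", "tz": the shift along the tool's x, y, z in cm; "rx", "ry", "rz": the turn, a rotation vector about the tool's x, y, z in degrees. In form: [{"tx": .., "ty": .., "tz": .., "rx": .., "ry": .., "rz": ..}, ...]. A call has 1 to 12 rows; each row shifts and turns the commanded pose from where the row before left it, along the tool's axes as they then stand; what a row does not reach is not made up. A row lasts 1/10 s, in which the tool goes at most 50 mm and 8.59 degrees, less where a joint would pass 70% of its speed; a pose out of reach is approached as far as the arm can. A call is refused whole if a number of a shift passes 5 or a number of a turn 8.59, either way. A call with a gripper value outside its range is refused whole. "hand" is the opening, from 0 (shut) to 1 (fully open), set as the call begins (left out, the last holds). The fingers move at their own pace and stop on an object; the grip force is fixed at half the most. Time passes only in rows, so rows that do not move let the fingers close. It gives the time, the measured TCP pose, the force, the opening and the grip force at its end, in the units of the state.
- get_obs(): the state, without advancing time (a new reading comes with each control period).
- get_image(name): name is "scene" or "top"; returns the picture (480x640x3 uint8, red, green, blue); there is no depth.
- calibration(name): a dict with "mtx" (3x3 intrinsics, pixels), "position" and "rotation" of the camera in the world. Camera axes: x right, y up, looking along -z (the intrinsics and any distortion apply to the point x, -y, -z); pixel columns grow to the right and rows downward; lengths in m; the calibration is good to about 2 mm. A picture is of the moment at which its call begins. calibration takes no time and is no camera call.
- sign_off(): hands the job in; it is judged then, once.
Trained networks look in the newest picture that a camera, given by its name, has taken for a name from the list of things; names that differ only in an ending like _2 or _b are one class to them, and where a whole thing is asked for, a point or a joint stands for the part that bears it (a point fixed in the world has none). Each returns a list of dicts, best first, with "conf" (0 to 1); they miss things now and then, are a little off and sometimes report something else, mostly with a low value. They report only what shows in the picture. A call takes as long as a camera call. They do not tell look-alikes from the thing itself.
- outline_of(camera, query): "region" (480x640 bool, what is visible of it) and "box" ([left, top, right, bottom] in pixels, round what is visible of it).
The state is a dict: "clock": time; "joint_positions": joint angles; "qvel": joint speeds; "joint_efforts": joint torques, N m; "tool_pos": TCP position; "ee_rot": TCP orientation; "ft_force": force on the tool from outside, world axes, zero at the start; "moment": the same for the moment, N m; "gripper_width": finger opening in m; "finger_force": force on a finger pad.
Only numpy, scipy, OpenCV 4.12 (cv2) and the standard library are available. Lean on these libraries where they do the work, as an engineer would, in place of code of your own. Each camera call takes 0.05 s, during which the arm holds its last target. There are 200 camera calls.

## Working session

There is one attempt and no reset: what is moved stays moved. The work goes in short steps, Python scripts to look and compute and a tool call to move; the robot and the scene stay as the last step left them, time stands still between calls to the robot, and variables do not carry over. Pictures are saved under pics/ and viewed, at most 10 in all, crops included, and the job is handed in when it is done.

Besides the shell and the picture viewer there is one more tool, called after "Emit:" as name([rows], argument=value, ...), one row to a line, values as JSON. apply_moves: Moves the arm, as the interface text tells. Its arguments: {"type":"object","properties":{"motion":{"type":"array"},"hand":{"type":"number"}},"required":["motion"]}

```bash
mkdir -p pics; cat > h.py <<'E'
import numpy as np, cv2
from plant import *
from scipy.spatial.transform import Rotation as R
def save(name,fn,crop=None,s=1):
    im=get_image(name)[:,:,::-1]
    if crop: l,t,r,b=crop; im=im[t:b,l:r]
    if s!=1: im=cv2.resize(im,None,fx=s,fy=s,interpolation=cv2.INTER_CUBIC)
    cv2.imwrite('pics/'+fn,im)
E
python3 - <<'E'
from h import *
for c in ('top','scene'):
    save(c,c+'0.png'); k=calibration(c); print(c,{a:np.round(b,4).tolist() if not isinstance(b,str) else b for a,b in k.items()})
    for q in ('rod','spool','cradle','rack','rod_rest','cup','bowl','collar'):
        print(q,[(round(d['conf'],2),np.round(d['box']).tolist()) for d in outline_of(c,q)])
print(get_obs())
E
```

```text
top {'mtx': [[568.1007, 0.0, 322.0733], [0.0, 568.1007, 240.207], [0.0, 0.0, 1.0]], 'position': [0.51, 0.0075, 1.437], 'rotation': [-0.7011, -0.0141, 0.0199, 0.7126]}
rod [(0.63, [358.0, 286.0, 471.0, 303.0])]
spool [(0.86, [317.0, 290.0, 336.0, 316.0]), (0.82, [326.0, 228.0, 351.0, 257.0])]
cradle [(0.62, [332.0, 222.0, 366.0, 263.0])]
rack [(0.96, [177.0, 231.0, 260.0, 281.0]), (0.6, [142.0, 310.0, 221.0, 356.0])]
rod_rest [(0.87, [367.0, 282.0, 434.0, 309.0])]
cup [(0.89, [372.0, 142.0, 415.0, 178.0])]
bowl [(0.65, [288.0, 133.0, 330.0, 179.0]), (0.61, [241.0, 151.0, 266.0, 178.0])]
collar [(0.65, [238.0, 150.0, 267.0, 180.0])]
scene {'mtx': [[549.715, 0.0, 328.2119], [0.0, 549.715, 240.8075], [0.0, 0.0, 1.0]], 'position': [1.416, 0.3088, 1.1048], 'rotation': [0.5482, 0.2093, 0.2877, 0.7569]}
rod [(0.82, [207.0, 181.0, 301.0, 206.0])]
spool [(0.78, [318.0, 205.0, 338.0, 233.0]), (0.62, [284.0, 222.0, 313.0, 249.0])]
cradle [(0.97, [276.0, 231.0, 314.0, 270.0])]
rack [(0.9, [429.0, 194.0, 500.0, 255.0]), (0.84, [378.0, 231.0, 456.0, 309.0])]
rod_rest [(0.91, [234.0, 188.0, 296.0, 2
[... 170 characters left out ...]
ns': array([ 1.16390891e+00,  8.71677872e-02,  1.37066954e+00,  6.19529618e-06,
        1.68359979e+00, -1.03065128e-01]), 'qvel': array([-1.61977955e-05, -3.67250377e-04, -8.02098295e-04, -2.66447807e-04,
        6.76597801e-05, -1.23065967e-03]), 'joint_efforts': array([ 3.23253771e-04, -3.40035760e+01, -3.02600849e+01,  7.17661832e-02,
        2.35956896e-02,  5.53983654e-06]), 'tool_pos': array([0.16453886, 0.52484176, 0.20553898]), 'ee_rot': array([1.66374164e-05, 1.51327200e-01, 9.88483724e-01, 7.60338757e-05]), 'ft_force': array([ 0.18833451, -0.47353031,  0.43010647]), 'moment': array([-0.04040482,  0.00653428, -0.01352188]), 'finger_force': 0.0, 'gripper_width': 0.09368208641580378}
```

View pics/top0.png

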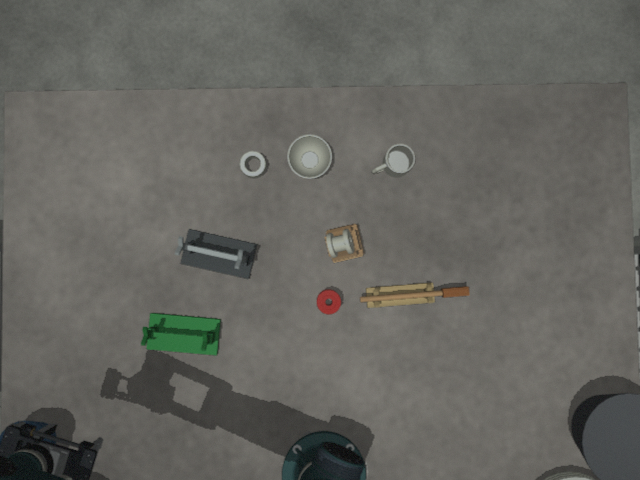

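View pics/scene0.png

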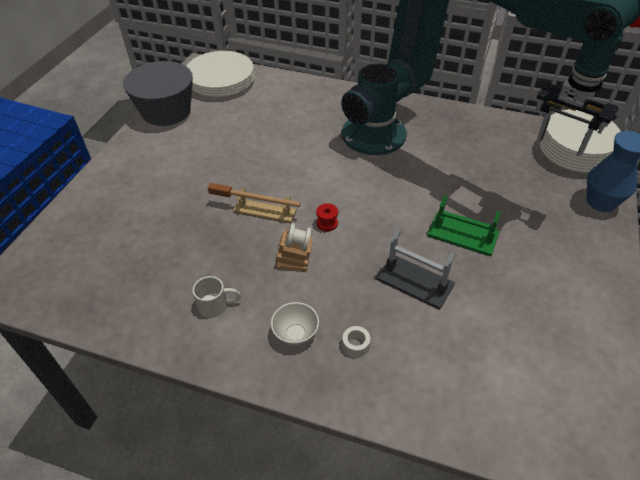

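Top view: the red spool at (329,301) is a look-alike, and the white spool in the cradle at (341,243) is the one I want. The collar at (253,164) isn't the spool. The rack is grey at (218,253), and the green one at (182,334) is a look-alike. The rod has its grip at (456,292) and its tip at (362,297). Next I'll check these in a close crop and localise them.

```bash
cat >> h.py <<'E'
from scipy.optimize import least_squares
def cam(c):
    k=calibration(c); q=np.array(k['rotation']); 
    Rm=R.from_quat([q[1],q[2],q[3],q[0]]).as_matrix() if q.size==4 else q
    return np.array(k['mtx']),np.array(k['position']),Rm
def proj(c,P):
    K,p,Rm=cam(c); v=(np.atleast_2d(P)-p)@Rm*[1,-1,-1]; v=v@K.T
    return v[:,:2]/v[:,2:]
def onz(c,uv,z):
    K,p,Rm=cam(c); uv=np.atleast_2d(uv).astype(float)
    d=np.c_[uv,np.ones(len(uv))]@np.linalg.inv(K).T*[1,-1,-1]@Rm.T
    return p+d*((z-p[2])/d[:,2])[:,None]
def hw(m):
    v,u=np.nonzero(m); return np.c_[u,v].astype(float)
E
python3 - <<'E'
from h import *
im=get_image('top')[:,:,::-1]; s=get_image('scene')[:,:,::-1]
a=cv2.resize(im[215:320,310:480],None,fx=4,fy=4,interpolation=cv2.INTER_CUBIC)
cv2.imwrite('pics/c1.png',a[:, :]); 
b=cv2.resize(im[222:290,165:270],None,fx=4,fy=4,interpolation=cv2.INTER_CUBIC)
c=cv2.resize(s[195:275,265:345],None,fx=4,fy=4,interpolation=cv2.INTER_CUBIC)
o=np.zeros((320,740,3),np.uint8);o[:272,:420]=b;o[:,420:]=c
cv2.imwrite('pics/c2.png',o)
for q,z in (('rod',.055),('rod_rest',.03),('cradle',.03),('spool',.085),('rack',.0)):
  for d in outline_of('top',q):
    P=onz('top',hw(d['region']),z)[:,:2]; r=cv2.minAreaRect((P*1000).astype(np.float32))
    print(q,round(d['conf'],2),P.mean(0).round(4),np.round(cv2.boxPoints(r)).tolist())
for q,z in (('cup',.03),('bowl',.03),('collar',.02)):
  print(q,onz('top',hw(outline_of('top',q)[0]['region']),z).mean(0).round(3))
E
```

```text
rod 0.92 [ 0.4407 -0.2445] [[427.0, -96.0], [435.0, -357.0], [457.0, -357.0], [450.0, -96.0]]
rod_rest 0.73 [ 0.4405 -0.1948] [[408.0, -115.0], [420.0, -280.0], [471.0, -276.0], [459.0, -112.0]]
rod_rest 0.37 [ 0.5692 -0.0489] [[533.0, -22.0], [545.0, -86.0], [605.0, -75.0], [594.0, -11.0]]
rod_rest 0.24 [0.7876 0.0237] [[733.0, -30.0], [841.0, -31.0], [842.0, 76.0], [734.0, 78.0]]
cradle 0.63 [ 0.5699 -0.071 ] [[520.0, -32.0], [538.0, -111.0], [620.0, -92.0], [602.0, -13.0]]
spool 0.78 [ 0.4292 -0.0171] [[394.0, -1.0], [410.0, -51.0], [465.0, -34.0], [449.0, 17.0]]
spool 0.57 [ 0.5674 -0.047 ] [[531.0, -23.0], [545.0, -83.0], [603.0, -70.0], [590.0, -10.0]]
rack 0.9 [0.5502 0.2608] [[482.0, 181.0], [571.0, 159.0], [619.0, 350.0], [530.0, 372.0]]
rack 0.24 [ 0.4378 -0.25  ] [[418.0, -98.0], [433.0, -375.0], [457.0, -374.0], [442.0, -97.0]]
cup [ 0.773 -0.195  0.03 ]
bowl [0.788 0.022 0.03 ]
collar [0.771 0.165 0.02 ]
```

View pics/c1.png

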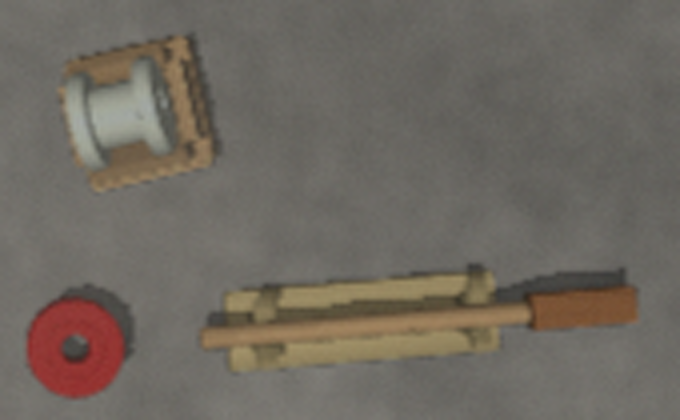

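View pics/c2.png

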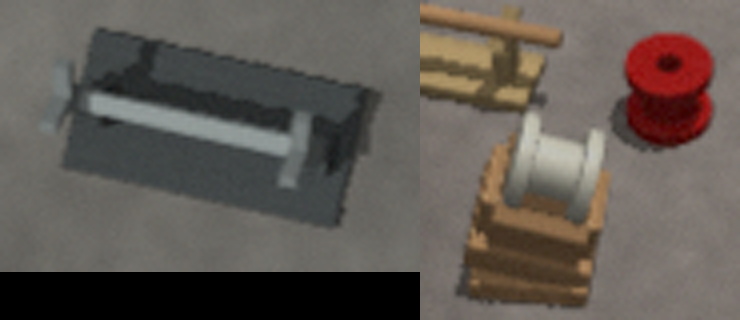

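The crop confirms it: the white spool lies in the cradle and faces about -13° off +y. The red one stands upright and stays untouched. Next is a finer fit of the rod, spool and rack.

```bash
cat >> h.py <<'E'
from scipy.optimize import minimize
def render(c,hulls,S=4):
    m=np.zeros((480*S,640*S),np.uint8)
    for H in hulls:
        uv=((proj(c,H)+.5)*S*16-8).round().astype(np.int32)
        cv2.fillConvexPoly(m,cv2.convexHull(uv),1,shift=4)
    return cv2.resize(m.astype(np.float32),(640,480),interpolation=cv2.INTER_AREA)
t=np.linspace(0,2*np.pi,48,endpoint=False)
def cyl(x0,x1,r): return np.vstack([np.c_[np.full(48,x),r*np.cos(t),r*np.sin(t)] for x in (x0,x1)])
SPOOL=[cyl(-.026,-.015,.03),cyl(-.026,.026,.019),cyl(.015,.026,.03)]
ROD=[np.array([[x,y,z] for x in(-.032,.032) for y in(-.011,.011) for z in(-.012,.012)]),cyl(0.032,.232,.007)]
def place(hs,pos,yaw,pitch=0): return [h@R.from_euler('ZY',[yaw,pitch]).as_matrix().T+pos for h in hs]
def spool_mask(c,box):
    im=get_image(c).astype(int); hsv=cv2.cvtColor(im.astype(np.uint8),cv2.COLOR_RGB2HSV)
    m=((hsv[...,1]<50)&(hsv[...,2]>118)); z=np.zeros((480,640),np.float32); l,t_,r,b=box; z[t_:b,l:r]=m[t_:b,l:r]; return z
E
python3 - <<'E'
from h import *
ms={'top':spool_mask('top',(318,220,365,268)),'scene':spool_mask('scene',(275,210,318,260))}
print({k:v.sum() for k,v in ms.items()})
def cost(p,cs):
    return sum(((render(c,place(SPOOL,[p[0],p[1],.085],p[2]*10,.25))-ms[c])**2).sum() for c in cs)
for cs in (['top'],['scene'],['top','scene']):
    best=min((minimize(cost,[.567,-.05,y/10],args=(cs,),method='Nelder-Mead',options=dict(initial_simplex=np.array([[.567,-.05,y/10],[.575,-.05,y/10],[.567,-.042,y/10],[.567,-.05,y/10+.012]]))) for y in (1.75,1.82)),key=lambda r:r.fun)
    print(cs,best.x.round(4)*[1,1,10],np.degrees(best.x[2]*10).round(2),best.fun)
rm={}
for c in ('top','scene'):
    get_image(c); rm[c]=max(outline_of(c,'rod'),key=lambda d:d['conf'])['region'].astype(np.float32)
def cost(p,cs): return sum(((render(c,place(ROD,[p[0],p[1],.055],p[2]*10))-rm[c])**2).sum() for c in cs)
for cs in (['top'],['scene'],['top','scene']):
    r=minimize(cost,[.451,-.32,.164],args=(cs,),method='Nelder-Mead',options=dict(initial_simplex=np.array([[.451,-.32,.164],[.445,-.32,.164],[.451,-.328,.164],[.451,-.32,.168]])))
    print('rod',cs,r.x.round(4),np.degrees(r.x[2]*10).round(2),r.fun)
C=onz('top',[(188.75,229),(256.75,244.5),(249.5,279),(180.5,263.75)],.012)[:,:2]
print('rack',C.round(4).tolist(),C.mean(0),np.degrees(np.arctan2(*(C[0]+C[3]-C[1]-C[2])[::-1])))
E
```

```text
{'top': np.float32(375.0), 'scene': np.float32(987.0)}
['top'] [ 0.5672 -0.043   1.841 ] 105.46 174.421875
['scene'] [ 0.5278 -0.0524  2.183 ] 125.07 628.046875
['top', 'scene'] [ 0.5604 -0.045   1.845 ] 105.69 1003.171875
rod ['top'] [ 0.4459 -0.3247  0.1633] 93.59 56.46875
rod ['scene'] [ 0.4396 -0.3283  0.1633] 93.59 39.328125
rod ['top', 'scene'] [ 0.445  -0.325   0.1636] 93.73 328.51953125
rack [[0.612, 0.3294], [0.5703, 0.1594], [0.4843, 0.1784], [0.5252, 0.3504]] [0.54797667 0.25440258] 76.42096247278148
```

```bash
cat >> h.py <<'E'
def down(yaw,pitch=0): # tool x along yaw (deg), tip down pitch rad, tool z down
    return R.from_euler('ZYX',[np.radians(yaw),pitch,np.pi])
def pose(): 
    o=get_obs(); q=o['ee_rot']; return o['tool_pos'],R.from_quat([q[1],q[2],q[3],q[0]])
def plan(P,Rt,vmax=4.8,amax=8.4,start=None,d=2):
    p,r=start or pose(); a=np.degrees((r.inv()*Rt).magnitude())
    n=max(1,int(np.ceil(max(np.linalg.norm(P-p)*100/vmax,a/amax)))); out=[]
    p0,rv=p.copy(),(Rt*r.inv()).as_rotvec(); r0=r
    for i in range(1,n+1):
        f=i/n; pt=p0+(P-p0)*f; rt=R.from_rotvec(rv*f)*r0
        t=np.round(r.inv().apply(pt-p)*100,d); w=np.round(np.degrees((r.inv()*rt).as_rotvec()),d)
        out.append({k:float(v) for k,v in zip(('tx','ty','tz','rx','ry','rz'),[*t,*w]) if v})
        p=p+r.apply(t/100); r=r*R.from_rotvec(np.radians(w))
    import json; print(n,json.dumps(out)); return p,r
E
python3 - <<'E'
from h import *
a=plan(np.array([.40,.1,.19]),down(93.7))
b=plan(np.array([.443,-.312,.11]),down(93.7),start=a)
# spool mask debugging
hsv=cv2.cvtColor(get_image('top'),cv2.COLOR_RGB2HSV)
for v in (232,238,243,248,253): print([tuple(int(k) for k in hsv[v,u][1:]) for u in range(324,366,3)])
hsv=cv2.cvtColor(get_image('scene'),cv2.COLOR_RGB2HSV)
for v in (228,236,244,252): print([tuple(int(k) for k in hsv[v,u][1:]) for u in range(280,322,3)])
E
```

```text
11 [{"tx": -3.2, "ty": -3.05, "tz": 0.14, "rz": 6.26}, {"tx": -3.51, "ty": -2.67, "tz": 0.14, "rz": 6.27}, {"tx": -3.78, "ty": -2.28, "tz": 0.14, "rz": 6.26}, {"tx": -4.01, "ty": -1.86, "tz": 0.14, "rz": 6.26}, {"tx": -4.18, "ty": -1.4, "tz": 0.14, "rz": 6.27}, {"tx": -4.32, "ty": -0.94, "tz": 0.14, "rz": 6.26}, {"tx": -4.39, "ty": -0.46, "tz": 0.14, "rz": 6.26}, {"tx": -4.42, "ty": 0.02, "tz": 0.14, "ry": -0.01, "rz": 6.27}, {"tx": -4.38, "ty": 0.5, "tz": 0.15, "rz": 6.26}, {"tx": -4.31, "ty": 0.97, "tz": 0.14, "rx": 0.01, "rz": 6.26}, {"tx": -4.18, "ty": 1.44, "tz": 0.14, "rz": 6.27}]
9 [{"tx": -4.6, "ty": 0.18, "tz": 0.89}, {"tx": -4.6, "ty": 0.18, "tz": 0.89}, {"tx": -4.6, "ty": 0.19, "tz": 0.89}, {"tx": -4.59, "ty": 0.18, "tz": 0.89}, {"tx": -4.6, "ty": 0.18, "tz": 0.88}, {"tx": -4.6, "ty": 0.18, "tz": 0.89}, {"tx": -4.6, "ty": 0.18, "tz": 0.89}, {"tx": -4.6, "ty": 0.19, "tz": 0.89}, {"tx": -4.6, "ty": 0.18, "tz": 0.89}]
[(21, 110), (98, 112), (88, 104), (99, 124), (99, 132), (98, 128), (66, 127), (23, 131), (18, 83), (95, 118), (95, 150), (84, 94), (17, 88), (19, 108)]
[(45, 11
[... 523 characters left out ...]
 (85, 108), (49, 109), (42, 109), (92, 116), (74, 79), (97, 140), (72, 96)]
[(27, 131), (23, 133), (33, 130), (51, 114), (20, 192), (25, 152), (28, 129), (28, 128), (27, 124), (27, 144), (25, 164), (20, 101), (24, 73), (179, 64)]
[(40, 122), (117, 166), (105, 131), (27, 151), (25, 155), (25, 165), (22, 174), (24, 181), (25, 175), (20, 189), (28, 137), (29, 131), (20, 126), (27, 124)]
[(105, 129), (111, 159), (33, 84), (30, 85), (117, 96), (90, 93), (53, 82), (22, 82), (25, 112), (47, 126), (117, 161), (26, 127), (22, 126), (24, 128)]
[(122, 75), (113, 70), (116, 68), (117, 85), (124, 109), (118, 134), (117, 139), (114, 139), (123, 131), (117, 120), (68, 113), (24, 118), (31, 124), (23, 121)]
```

Emit:
apply_moves([
  {"tx":-3.2,"ty":-3.05,"tz":0.14,"rz":6.26},
  {"tx":-3.51,"ty":-2.67,"tz":0.14,"rz":6.27},
  {"tx":-3.78,"ty":-2.28,"tz":0.14,"rz":6.26},
  {"tx":-4.01,"ty":-1.86,"tz":0.14,"rz":6.26},
  {"tx":-4.18,"ty":-1.4,"tz":0.14,"rz":6.27},
  {"tx":-4.32,"ty":-0.94,"tz":0.14,"rz":6.26},
  {"tx":-4.39,"ty":-0.46,"tz":0.14,"rz":6.26},
  {"tx":-4.42,"ty":0.02,"tz":0.14,"rz":6.27},
  {"tx":-4.38,"ty":0.5,"tz":0.15,"rz":6.26},
  {"tx":-4.31,"ty":0.97,"tz":0.14,"rz":6.26},
  {"tx":-4.18,"ty":1.44,"tz":0.14,"rz":6.27},
], hand=1)

```text
invalid input at $.motion[0]: expected keys tx, ty, tz, rx, ry, rz
```

Emit:
apply_moves([
  {"tx":-4.6,"ty":0.18,"tz":0.9},
  {"tx":-4.6,"ty":0.18,"tz":0.9},
  {"tx":-4.6,"ty":0.18,"tz":0.9},
  {"tx":-4.6,"ty":0.18,"tz":0.9},
  {"tx":-4.6,"ty":0.18,"tz":0.9},
  {"tx":-4.6,"ty":0.18,"tz":0.9},
  {"tx":-4.6,"ty":0.18,"tz":0.9},
  {"tx":-4.6,"ty":0.18,"tz":0.9},
  {"tx":-4.6,"ty":0.18,"tz":0.9},
  {},
])

```text
invalid input at $.motion[0]: expected keys tx, ty, tz, rx, ry, rz
```

```bash
python3 - <<'E'
from h import *
o=get_obs(); print(o['clock'],o['tool_pos'],o['ft_force'],o['joint_positions'].round(2)); 
plan(np.array([.443,-.312,.036]),down(93.7))
im=get_image('top')[:,:,::-1][230:330,340:500]; s=get_image('scene')[:,:,::-1][150:250,170:330]
a=cv2.resize(np.vstack([im,s]),None,fx=3,fy=3,interpolation=cv2.INTER_CUBIC); cv2.imwrite('pics/g1.png',a)
E
```

```text
1.8 [0.16454409 0.52481513 0.20548633] [-0.22926326  0.19016143 -0.01957498] [ 1.16  0.09  1.37 -0.    1.68 -0.1 ]
19 [{"tx": -2.72, "ty": -3.76, "tz": 0.89, "rz": 3.63}, {"tx": -2.95, "ty": -3.59, "tz": 0.89, "rz": 3.62}, {"tx": -3.16, "ty": -3.39, "tz": 0.9, "rz": 3.63}, {"tx": -3.38, "ty": -3.18, "tz": 0.89, "rz": 3.62}, {"tx": -3.57, "ty": -2.97, "tz": 0.89, "rz": 3.63}, {"tx": -3.76, "ty": -2.73, "tz": 0.89, "rz": 3.63}, {"tx": -3.91, "ty": -2.49, "tz": 0.89, "rz": 3.62}, {"tx": -4.07, "ty": -2.24, "tz": 0.89, "rz": 3.63}, {"tx": -4.2, "ty": -1.97, "tz": 0.9, "rz": 3.62}, {"tx": -4.32, "ty": -1.71, "tz": 0.89, "rz": 3.63}, {"tx": -4.42, "ty": -1.42, "tz": 0.89, "rz": 3.63}, {"tx": -4.49, "ty": -1.15, "tz": 0.89, "rz": 3.62}, {"tx": -4.57, "ty": -0.86, "tz": 0.89, "rz": 3.63}, {"tx": -4.6, "ty": -0.57, "tz": 0.9, "rz": 3.62}, {"tx": -4.64, "ty": -0.28, "tz": 0.89, "rz": 3.63}, {"tx": -4.64, "ty": 0.02, "tz": 0.89, "rz": 3.62}, {"tx": -4.63, "ty": 0.31, "tz": 0.89, "rz": 3.63}, {"tx": -4.6, "ty": 0.6, "tz": 0.89, "rz": 3.63}, {"tx": -4.56, "ty": 0.89, "tz": 0.9, "rz": 3.62}]
```

View pics/g1.png

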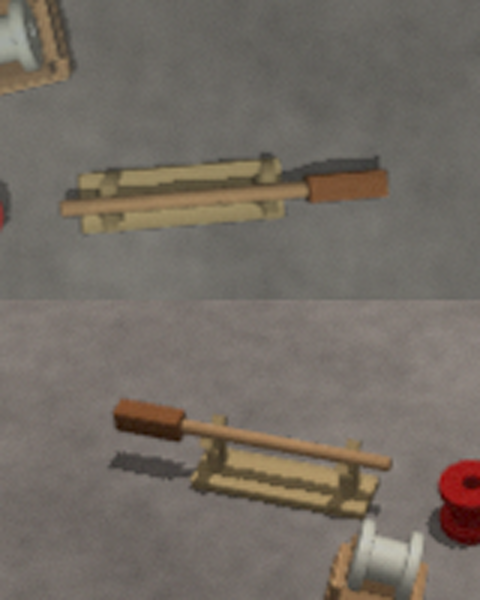

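All six keys are required, so the arm didn't move. The picture shows the rod still lying in its rest.

Emit:
apply_moves([
  {"tx":-3.2,"ty":-3.05,"tz":0.14,"rx":0,"ry":0,"rz":6.26},
  {"tx":-3.51,"ty":-2.67,"tz":0.14,"rx":0,"ry":0,"rz":6.27},
  {"tx":-3.78,"ty":-2.28,"tz":0.14,"rx":0,"ry":0,"rz":6.26},
  {"tx":-4.01,"ty":-1.86,"tz":0.14,"rx":0,"ry":0,"rz":6.26},
  {"tx":-4.18,"ty":-1.4,"tz":0.14,"rx":0,"ry":0,"rz":6.27},
  {"tx":-4.32,"ty":-0.94,"tz":0.14,"rx":0,"ry":0,"rz":6.26},
  {"tx":-4.39,"ty":-0.46,"tz":0.14,"rx":0,"ry":0,"rz":6.26},
  {"tx":-4.42,"ty":0.02,"tz":0.14,"rx":0,"ry":0,"rz":6.27},
  {"tx":-4.38,"ty":0.5,"tz":0.15,"rx":0,"ry":0,"rz":6.26},
  {"tx":-4.31,"ty":0.97,"tz":0.14,"rx":0,"ry":0,"rz":6.26},
  {"tx":-4.18,"ty":1.44,"tz":0.14,"rx":0,"ry":0,"rz":6.27},
], hand=1)

```text
clock: 3.0
tool_pos: [0.4006, 0.0982, 0.1903]
ee_rot: [0.0, 0.686, 0.728, 0.001]
ft_force: [0.5, 0.5, -0.1]
gripper_width: 0.0937
finger_force: 0.0
```

Emit:
apply_moves([
  {"tx":-4.6,"ty":0.18,"tz":0.9,"rx":0,"ry":0,"rz":0},
  {"tx":-4.6,"ty":0.18,"tz":0.9,"rx":0,"ry":0,"rz":0},
  {"tx":-4.6,"ty":0.18,"tz":0.9,"rx":0,"ry":0,"rz":0},
  {"tx":-4.6,"ty":0.18,"tz":0.9,"rx":0,"ry":0,"rz":0},
  {"tx":-4.6,"ty":0.18,"tz":0.9,"rx":0,"ry":0,"rz":0},
  {"tx":-4.6,"ty":0.18,"tz":0.9,"rx":0,"ry":0,"rz":0},
  {"tx":-4.6,"ty":0.18,"tz":0.9,"rx":0,"ry":0,"rz":0},
  {"tx":-4.6,"ty":0.18,"tz":0.9,"rx":0,"ry":0,"rz":0},
  {"tx":-4.6,"ty":0.18,"tz":0.9,"rx":0,"ry":0,"rz":0},
  {"tx":0,"ty":0,"tz":0,"rx":0,"ry":0,"rz":0},
])

```text
clock: 4.0
tool_pos: [0.4417, -0.3165, 0.1066]
ee_rot: [-0.001, 0.686, 0.728, -0.001]
ft_force: [0.7, -0.7, -1.2]
gripper_width: 0.0939
finger_force: 0.0
```

```bash
python3 - <<'E'
from h import *
o=get_obs(); print(o['clock'],o['tool_pos'],o['ft_force'],o['joint_positions'].round(2)); 
plan(np.array([.443,-.312,.036]),down(93.7))
im=get_image('top')[:,:,::-1][230:330,340:500]; s=get_image('scene')[:,:,::-1][150:250,170:330]
a=cv2.resize(np.vstack([im,s]),None,fx=3,fy=3,interpolation=cv2.INTER_CUBIC); cv2.imwrite('pics/g2.png',a)
E
```

```text
4.0 [ 0.44171072 -0.31649174  0.10657999] [ 0.65889338 -0.71542922 -1.24075473] [-0.73  0.11  1.54 -0.    1.49 -0.78]
2 [{"tx": 0.22, "ty": 0.09, "tz": 3.53, "rx": -0.08, "ry": -0.02, "rz": -0.16}, {"tx": 0.22, "ty": 0.08, "tz": 3.53, "rx": -0.08, "ry": -0.01, "rz": -0.16}]
```

View pics/g2.png

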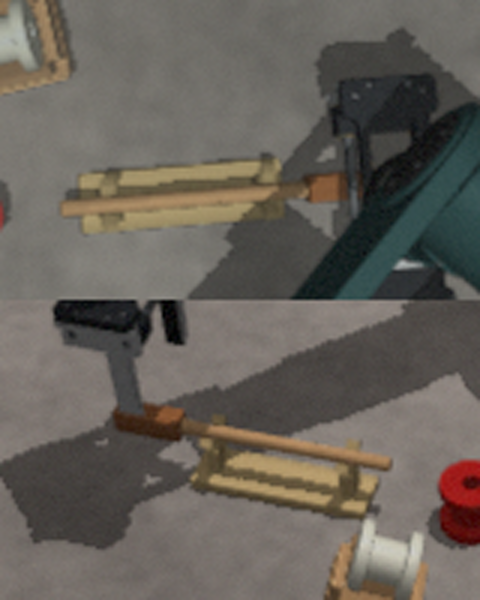

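The fingers straddle the grip and look centred in the pictures. Next I descend and close partway to feel for the centre.

Emit:
apply_moves([
  {"tx":0.2,"ty":0.1,"tz":3,"rx":0,"ry":0,"rz":-0.3},
  {"tx":0.2,"ty":0.1,"tz":3,"rx":0,"ry":0,"rz":0},
  {"tx":0.1,"ty":0,"tz":1.05,"rx":0,"ry":0,"rz":0},
  {"tx":0,"ty":0,"tz":0,"rx":0,"ry":0,"rz":0},
], hand=0.4)

```text
clock: 4.5
tool_pos: [0.4436, -0.3048, 0.0372]
ee_rot: [-0.002, 0.681, 0.732, 0.0]
ft_force: [-0.5, -0.5, 0.1]
gripper_width: 0.0655
finger_force: 0.0
```

Emit:
apply_moves([
  {"tx":0,"ty":0,"tz":0,"rx":0,"ry":0,"rz":0},
  {"tx":0,"ty":0,"tz":0,"rx":0,"ry":0,"rz":0},
], hand=0.29)

```text
clock: 4.7
tool_pos: [0.4457, -0.3077, 0.0407]
ee_rot: [0.002, 0.682, 0.731, 0.0]
ft_force: [0.5, 0.0, -0.1]
gripper_width: 0.0493
finger_force: 0.0
```

Emit:
apply_moves([
  {"tx":0,"ty":0,"tz":0,"rx":0,"ry":0,"rz":0},
  {"tx":0,"ty":0,"tz":0,"rx":0,"ry":0,"rz":0},
  {"tx":0,"ty":0,"tz":0,"rx":0,"ry":0,"rz":0},
])

```text
clock: 5.0
tool_pos: [0.4447, -0.3073, 0.039]
ee_rot: [0.0, 0.682, 0.731, 0.0]
ft_force: [-0.2, -0.5, 0.6]
gripper_width: 0.0281
finger_force: 0.0
```

```bash
python3 - <<'E'
from h import *
for i in range(4):
    o=get_obs(); print(o['clock'],o['tool_pos'].round(4),o['ft_force'].round(2),o['gripper_width'],pose()[1].as_euler('ZYX',degrees=True).round(2)); get_image('top')
E
```

```text
5.0 [ 0.4447 -0.3073  0.039 ] [-0.18 -0.47  0.57] 0.028094679618334405 [9.3980e+01 4.0000e-02 1.7996e+02]
5.05 [ 0.4446 -0.3073  0.0388] [ 0.39 -0.29 -0.6 ] 0.027255561801628338 [9.3980e+01 2.0000e-02 1.7997e+02]
5.1 [ 0.4445 -0.3072  0.0387] [-0.14 -0.17 -0.2 ] 0.027104677623908523 [9.3990e+01 1.0000e-02 1.7998e+02]
5.15 [ 0.4445 -0.3071  0.0385] [-0.36 -0.54  0.13] 0.027300282858922793 [ 93.99  -0.   179.99]
```

Emit:
apply_moves([
  {"tx":0,"ty":0,"tz":0.2,"rx":0,"ry":0,"rz":0},
  {"tx":0,"ty":0,"tz":0,"rx":0,"ry":0,"rz":0},
  {"tx":0,"ty":0,"tz":0,"rx":0,"ry":0,"rz":0},
  {"tx":0,"ty":0,"tz":0,"rx":0,"ry":0,"rz":0},
], hand=0)

```text
clock: 5.6
tool_pos: [0.4448, -0.3072, 0.0365]
ee_rot: [0.0, 0.682, 0.731, 0.0]
ft_force: [1.8, -0.1, -0.3]
gripper_width: 0.022
finger_force: 30.0
```

```bash
python3 - <<'E'
from h import *
for i in range(4):
    o=get_obs(); print(o['clock'],o['tool_pos'].round(4),o['ft_force'].round(2),o['moment'].round(3),o['gripper_width'],o['finger_force'],pose()[1].as_euler('ZYX',degrees=True).round(2)); get_image('top')
E
```

```text
5.6 [ 0.4448 -0.3072  0.0365] [ 1.77 -0.14 -0.27] [-0.065 -0.173 -0.066] 0.0219827525139709 29.99024748802185 [9.3990e+01 1.0000e-02 1.7996e+02]
5.65 [ 0.4448 -0.3072  0.0365] [ 2.29 -0.08  0.05] [-0.11  -0.179 -0.108] 0.021950705090149937 29.990520179271698 [9.3990e+01 1.0000e-02 1.7996e+02]
5.7 [ 0.4448 -0.3072  0.0365] [ 1.67 -0.62 -0.15] [-0.112 -0.204 -0.1  ] 0.021757436927018484 29.99085634946823 [9.3990e+01 1.0000e-02 1.7996e+02]
5.75 [ 0.4447 -0.3072  0.0365] [ 2.18 -0.78 -0.2 ] [-0.087 -0.283 -0.103] 0.02179088183624282 29.991032481193542 [9.3990e+01 1.0000e-02 1.7996e+02]
```

Emit:
apply_moves([
  {"tx":0,"ty":0,"tz":-1,"rx":0,"ry":0,"rz":0},
  {"tx":0,"ty":0,"tz":-2,"rx":0,"ry":0,"rz":0},
  {"tx":0,"ty":0,"tz":-3,"rx":0,"ry":0,"rz":0},
  {"tx":0,"ty":0,"tz":-3,"rx":0,"ry":0,"rz":0},
  {"tx":0,"ty":0,"tz":0,"rx":0,"ry":0,"rz":0},
  {"tx":0,"ty":0,"tz":0,"rx":0,"ry":0,"rz":0},
])

```text
clock: 6.4
tool_pos: [0.4443, -0.3071, 0.1268]
ee_rot: [0.0, 0.682, 0.731, -0.0]
ft_force: [-0.3, 0.0, -1.5]
gripper_width: 0.0217
finger_force: 30.0
```

```bash
cat >> h.py <<'E'
def spool_fit(c,box,off=(0,0),z=.085,pitch=.25,x0=(.567,-.047,1.80)):
    im=np.mean([get_image(c) for _ in range(3)],0).astype(np.uint8); hsv=cv2.cvtColor(im,cv2.COLOR_RGB2HSV).astype(int)
    l,t_,r,b=box; B=np.zeros((480,640),bool); B[t_:b,l:r]=1
    S,V=hsv[...,1],hsv[...,2]; lim=np.median(V[B&(S<45)&(V<140)])+12 if c=='top' else 140
    white=B&(S<45)&(V>lim); wood=B&(S>60)
    def cost(p):
        m=render(c,place(SPOOL,[p[0],p[1],z],p[2]*10,pitch))
        return ((1-m)*white).sum()+(m*wood).sum()*1.0+.3*(m*(B&~white&~wood)).sum()
    x=np.array([x0[0],x0[1],x0[2]/10]); best=None
    for k in range(3):
        sx=np.array([x,x+[.006,0,0],x+[0,.006,0],x+[0,0,.01]]); rr=minimize(cost,x,method='Nelder-Mead',options=dict(initial_simplex=sx,xatol=1e-5)); x=rr.x
    return np.r_[x[:2]+off,x[2]*10,rr.fun,white.sum()]
E
python3 - <<'E'
from h import *
a=spool_fit('top',(318,222,366,266)); print(a.round(4),np.degrees(a[2]))
b=spool_fit('scene',(275,215,320,256),x0=(.562,-.05,1.8)); print(b.round(4),np.degrees(b[2]))
p,r=pose(); o=get_obs(); print(o['clock'],p,r.as_euler('ZYX',degrees=True),o['ft_force'],o['finger_force'])
ax=p-r.apply([0,0,.0185]); print('axis pt',ax)
ms={}
for c in('top','scene'):
    get_image(c); ms[c]=max(outline_of(c,'rod'),key=lambda d:d['conf'])['region'].astype(np.float32)
# dowel fit: position, yaw, pitch
V=[cyl(.05,.232,.007)]
for c in ms:
    m=ms[c].copy()
    uv=hw(m); print(c,m.sum(),uv.min(0),uv.max(0), 'pred tip/base',proj(c,[ax+r.apply([x-.018,0,0]) for x in(.232,.032)]).round(1).tolist())
    np.save(c+'m.npy',m)
im=get_image('top')[:,:,::-1][215:315,310:480]; s=get_image('scene')[:,:,::-1][150:260,170:340]
cv2.imwrite('pics/l1.png',cv2.resize(np.vstack([im,s]),None,fx=2.8,fy=2.8,interpolation=cv2.INTER_CUBIC))
E
```

```text
[ 5.67500e-01 -4.57000e-02  1.77690e+00  7.77688e+01  3.50000e+02] 101.8069274109434
[ 5.46900e-01 -5.03000e-02  1.71440e+00  4.95563e+01  2.65000e+02] 98.22884300375677
6.7 [ 0.44371877 -0.30644598  0.12475033] [ 9.39941708e+01 -1.30957524e-01 -1.79870442e+02] [-1.36787022  0.16215456 -1.07543496] 29.98793989419937
axis pt [ 0.44376345 -0.30648525  0.14325023]
top 618.0 [363. 292.] [453. 305.] pred tip/base [[362.5, 302.7], [450.1, 295.0]]
scene 984.0 [234. 189.] [296. 221.] pred tip/base [[299.0, 181.0], [226.5, 168.6]]
```

View pics/l1.png

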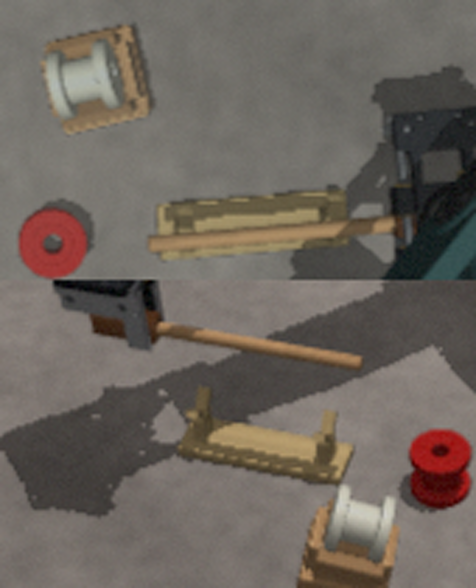

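Both pictures show the rod held level, with no sag. The scene tip at (299,179) matches the prediction apart from a constant offset of about -1.7 px. I'll use the known rod to correct both cameras, then refine the spool fit.

```bash
cat >> h.py <<'E'
OFF={'top':np.zeros(2),'scene':np.zeros(2)}
_proj=proj
def proj(c,P): return _proj(c,P)+OFF[c]
def dowel(c,ax,r,xs=np.arange(.06,.225,.006),g=.018):
    """perpendicular pixel deviation of seen dowel centre from prediction along it"""
    im=np.mean([get_image(c) for _ in range(2)],0).astype(np.uint8); hsv=cv2.cvtColor(im,cv2.COLOR_RGB2HSV).astype(np.float32)
    P=_proj(c,[ax+r.apply([x-g,0,0]) for x in xs]); d=P[-1]-P[0]; d/=np.linalg.norm(d); n=np.array([-d[1],d[0]])
    s=np.arange(-6,6.01,.25); out=[]
    for x,q in zip(xs,P):
        uv=(q+s[:,None]*n).astype(np.float32)
        H=cv2.remap(hsv,uv[:,0].copy(),uv[:,1].copy(),cv2.INTER_LINEAR).reshape(-1,3)
        w=np.where((H[:,0]<15),np.clip(H[:,1]-85,0,60),0)
        out.append((w@s/w.sum()) if w.sum()>100 else np.nan)
    return xs,np.array(out),n
E
python3 - <<'E'
from h import *
p,r=pose(); ax=p-r.apply([0,0,.0185])
for c in ('top','scene'):
    xs,o,n=dowel(c,ax,r); print(c,n.round(2),o.round(2)); k=np.isfinite(o); print(np.polyfit(xs[k]-.132,o[k],1))
E
```

```text
top [-0.09 -1.  ] [nan nan nan nan nan nan nan nan nan nan nan nan nan nan nan nan nan nan
 nan nan nan nan nan nan nan nan nan nan]Traceback (most recent call last):
  File "<stdin>", line 4, in <module>
    raise TypeError("expected non-empty vector for x")
TypeError: expected non-empty vector for x
```

```bash
python3 - <<'E'
from h import *
p,r=pose(); ax=p-r.apply([0,0,.0185])
for c in ('top','scene'):
    q=_proj(c,ax+r.apply([.13,0,0]))[0]; h=cv2.cvtColor(get_image(c),cv2.COLOR_RGB2HSV); u=int(q[0])
    print(c,q,[tuple(int(k) for k in h[v,u]) for v in range(int(q[1])-8,int(q[1])+9)])
E
```

```text
Traceback (most recent call last):
NameError: name '_proj' is not defined. Did you mean: 'proj'?
```

```bash
python3 - <<'E'
from h import *
p,r=pose(); ax=p-r.apply([0,0,.0185])
for c in ('top','scene'):
    q=proj(c,ax+r.apply([.13,0,0]))[0]; h=cv2.cvtColor(get_image(c),cv2.COLOR_RGB2HSV); u=int(q[0])
    print(c,q,[tuple(int(k) for k in h[v,u]) for v in range(int(q[1])-8,int(q[1])+9)])
E
```

```text
top [399.71253925 299.15856005] [(21, 86, 124), (21, 89, 160), (21, 95, 159), (21, 91, 157), (21, 90, 145), (19, 99, 113), (16, 107, 136), (17, 105, 160), (17, 104, 172), (17, 105, 163), (18, 102, 135), (20, 92, 139), (22, 90, 156), (22, 82, 149), (20, 50, 128), (15, 16, 127), (23, 16, 124)]
scene [267.78879157 175.41619574] [(12, 26, 126), (14, 28, 118), (12, 28, 90), (25, 22, 71), (15, 79, 107), (15, 110, 170), (15, 117, 174), (15, 121, 145), (17, 118, 112), (12, 107, 86), (16, 46, 72), (4, 23, 78), (13, 29, 79), (10, 19, 79), (13, 24, 74), (19, 27, 76), (9, 24, 73)]
```

```bash
sed -i "s/w=np.where((H\[:,0\]<15).*/w=((H[:,0]<18.8)\&(H[:,1]>72)).astype(float)/; s/w.sum()>100/w.sum()>5/" h.py
python3 - <<'E'
from h import *
p,r=pose(); ax=p-r.apply([0,0,.0185])
for c in ('top','scene'):
    xs,o,n=dowel(c,ax,r); print(c,n.round(2),o.round(2)); k=np.isfinite(o); print(np.polyfit(xs[k]-.132,o[k],1))
OFF['scene'][:]=[0,-1.7]
import h; h.OFF=OFF
b=spool_fit('scene',(275,215,320,256),x0=(.562,-.05,1.8)); print(b.round(4),np.degrees(b[2]))
E
```

```text
top [-0.09 -1.  ] [0.5  0.38 0.62 0.25 0.25 0.62 0.38 0.12 0.38 0.5  0.62 0.25 0.38 0.5
 0.5  0.62 0.38 0.38 0.5  0.5  0.38 0.25 0.5  0.62 0.5  0.62 0.62 0.5 ]
[0.86092866 0.4431445 ]
scene [-0.17  0.99] [-1.5  -1.25 -1.38 -1.62 -1.5  -1.62 -1.5  -1.5  -1.62 -1.38 -1.5  -1.38
 -1.25 -1.38 -1.5  -1.5  -1.5  -1.5  -1.5  -1.5  -1.38 -1.38 -1.38 -1.38
 -1.5  -1.38 -1.5  -1.38]
[ 0.39340449 -1.4544335 ]
[ 5.5280e-01 -4.8100e-02  1.7095e+00  5.0250e+01  2.6600e+02] 97.94623299821329
```

```bash
cat >> h.py <<'E'
OFF={'top':np.array([0,-.44]),'scene':np.array([0,-1.47])}
def edgefit(hulls_of,x0,scale,cams=('top','scene'),n=3,zmask=None):
    G={}
    for c in cams:
        im=np.mean([get_image(c) for _ in range(n)],0).astype(np.float32)
        lab=cv2.cvtColor(cv2.GaussianBlur(im,(0,0),.7)/255,cv2.COLOR_RGB2LAB)
        G[c]=np.sqrt(sum(cv2.Sobel(lab[...,k],cv2.CV_32F,1,0)**2+cv2.Sobel(lab[...,k],cv2.CV_32F,0,1)**2 for k in range(3)))
    def sc(p):
        s=[]
        for c in cams:
            S=8; uv=[proj(c,H) for H in hulls_of(p)]; o=np.floor(np.min(np.vstack(uv),0))-4
            w=np.ceil(np.max(np.vstack(uv),0)-o)+4; m=np.zeros((int(w[1]*S),int(w[0]*S)),np.uint8)
            for q in uv: cv2.fillConvexPoly(m,cv2.convexHull(((q-o+.5)*S-.5).round().astype(np.int32)),1)
            k=np.vstack(cv2.findContours(m,cv2.RETR_EXTERNAL,cv2.CHAIN_APPROX_NONE)[0])[:,0]
            k=((k+.5)/S-.5+o).astype(np.float32)
            s.append(cv2.remap(G[c],k[:,0].copy(),k[:,1].copy(),cv2.INTER_LINEAR).mean())
        return -sum(s)
    x=np.array(x0,float); sx=lambda k:np.vstack([x]+[x+np.eye(len(x))[i]*scale[i]*k for i in range(len(x))])
    for k in (1,-1,.5,-.5): 
        rr=minimize(sc,x,method='Nelder-Mead',options=dict(initial_simplex=sx(k))); x=rr.x
    return x,rr.fun
E
python3 - <<'E'
from h import *
f=lambda p:place(SPOOL,[p[0],p[1],.085],p[2],.25)
for cs in (('top',),('scene',),('top','scene')):
  for y0 in (1.77,1.84):
    x,v=edgefit(f,[.566,-.046,y0],[.005,.005,.06],cs); print(cs,x.round(4),np.degrees(x[2]).round(1),v)
a=spool_fit('top',(318,222,366,266)); print(a.round(4),np.degrees(a[2]))
# cradle foot: box 80x84 on table
for c in ('top',):
    d=max(outline_of(c,'cradle'),key=lambda d:d['conf']); print(d['conf'])
B=[np.array([[x,y,z] for x in(-.04,.04) for y in(-.042,.042) for z in(0,.012)])]
x,v=edgefit(lambda p:place(B,[p[0],p[1],0],p[2]),[.566,-.046,1.8],[.005,.005,.06],('top',)); print('foot',x,np.degrees(x[2]),v)
E
```

```text
('top',) [ 0.5673 -0.0467  1.7881] 102.5 -49.826534271240234
('top',) [ 0.5674 -0.0467  1.7892] 102.5 -50.03290557861328
('scene',) [ 0.5684 -0.0466  1.7344] 99.4 -66.95104217529297
('scene',) [ 0.5683 -0.0466  1.7361] 99.5 -66.79895782470703
('top', 'scene') [ 0.5678 -0.0468  1.7496] 100.2 -115.8309555053711
('top', 'scene') [ 0.5678 -0.0468  1.7495] 100.2 -115.91365814208984
[ 5.66700e-01 -4.53000e-02  1.79440e+00  7.93438e+01  3.45000e+02] 102.81030251707635
0.94
foot [ 0.56637298 -0.04341343  1.79006712] 102.56329112997147 -31.154504776000977
```

```bash
cat >> h.py <<'E'
SP=np.array([.5675,-.0467,.085]); YAW=102.3; G=.0175; H=.0185
def tcp_for(xr,yaw=YAW,pitch=.25,sp=SP,lat=0,up=0):
    r=down(yaw,pitch); d=r.apply([1,0,0]); ax=sp+r.apply([0,-lat,-up])-d*(xr-G); return ax+r.apply([0,0,H]),r
E
python3 - <<'E'
from h import *
print(get_obs()['clock']); P,r=tcp_for(.300); print(P); plan(P,r,vmax=4)
E
```

```text
9.1
[ 0.62678523 -0.31860664  0.13696674]
5 [{"tx": -0.48, "ty": 3.62, "tz": -0.21, "rx": -0.21, "ry": -2.86, "rz": -1.65}, {"tx": -0.6, "ty": 3.61, "tz": -0.17, "rx": -0.21, "ry": -2.86, "rz": -1.66}, {"tx": -0.71, "ty": 3.59, "tz": -0.13, "rx": -0.2, "ry": -2.86, "rz": -1.65}, {"tx": -0.82, "ty": 3.56, "tz": -0.07, "rx": -0.21, "ry": -2.86, "rz": -1.65}, {"tx": -0.92, "ty": 3.55, "tz": -0.02, "rx": -0.21, "ry": -2.86, "rz": -1.65}]
```

Emit:
apply_moves([
  {"tx":-0.48,"ty":3.62,"tz":-0.21,"rx":-0.21,"ry":-2.86,"rz":-1.65},
  {"tx":-0.6,"ty":3.61,"tz":-0.17,"rx":-0.21,"ry":-2.86,"rz":-1.65},
  {"tx":-0.71,"ty":3.59,"tz":-0.13,"rx":-0.21,"ry":-2.86,"rz":-1.65},
  {"tx":-0.82,"ty":3.56,"tz":-0.07,"rx":-0.21,"ry":-2.86,"rz":-1.65},
  {"tx":-0.92,"ty":3.55,"tz":-0.02,"rx":-0.21,"ry":-2.86,"rz":-1.65},
  {"tx":0,"ty":0,"tz":0,"rx":0,"ry":0,"rz":0},
  {"tx":0,"ty":0,"tz":0,"rx":0,"ry":0,"rz":0},
  {"tx":0,"ty":0,"tz":0,"rx":0,"ry":0,"rz":0},
  {"tx":0,"ty":0,"tz":0,"rx":0,"ry":0,"rz":0},
])

```text
clock: 10.0
tool_pos: [0.6257, -0.3192, 0.1373]
ee_rot: [0.097, 0.623, 0.772, -0.078]
ft_force: [0.1, 0.0, -1.3]
gripper_width: 0.0217
finger_force: 30.0
```

```bash
python3 - <<'E'
from h import *
p,r=pose(); o=get_obs(); print(o['clock'],p,r.as_euler('ZYX',degrees=True))
plan(*tcp_for(.270))
ax=p-r.apply([0,0,H])
for c in ('top','scene'):
    xs,o,n=dowel(c,ax,r,g=G); k=np.isfinite(o); print(c,n.round(2),o.round(2),np.polyfit(xs[k]-.232,o[k],1),OFF[c]@n)
f=lambda p:place(SPOOL,[p[0],p[1],.085],p[2],.25)
for c in ('top','scene'): print(edgefit(f,[.5675,-.0467,1.78],[.005,.005,.06],(c,),n=2))
E
```

```text
10.0 [ 0.62572204 -0.31921462  0.13731378] [102.20001392  14.31089532 179.99345436]
1 [{"tx": 3.04, "ty": 0.11, "tz": 0.03, "rx": -0.02, "ry": -0.01, "rz": -0.1}]
top [-0.24 -0.97] [  nan   nan   nan -1.5  -0.25 -0.5    nan   nan   nan   nan   nan   nan
  1.12  0.5   0.62  0.62  0.5   0.62  0.62  0.75  0.62  0.75  0.75  0.62
  0.88  0.62  0.75  0.75] [10.25836569  1.18195138] 0.4276725507507075
scene [-0.24  0.97] [-1.5  -1.5  -1.38 -1.38 -1.5  -1.38 -1.5  -1.12 -1.   -1.12 -1.25 -1.25
 -1.25 -1.38 -1.25 -1.5  -1.25 -1.25 -1.38 -1.25 -1.38 -1.25 -1.25 -1.38
 -1.38 -1.38 -1.38 -1.25] [ 0.42191206 -1.28303457] -1.4266745460100843
(array([ 0.5673645 , -0.04665782,  1.78899716]), np.float64(-49.78679275512695))
(array([ 0.56805001, -0.04674002,  1.73437354]), np.float64(-68.41944885253906))
```

Emit:
apply_moves([
  {"tx":1.8,"ty":0.06,"tz":0.03,"rx":0,"ry":0,"rz":-0.1},
  {"tx":1.8,"ty":0,"tz":0,"rx":0,"ry":0,"rz":0},
  {"tx":0,"ty":0,"tz":0,"rx":0,"ry":0,"rz":0},
  {"tx":0,"ty":0,"tz":0,"rx":0,"ry":0,"rz":0},
])

```text
clock: 10.8
tool_pos: [0.6201, -0.2846, 0.128]
ee_rot: [0.097, 0.621, 0.773, -0.078]
ft_force: [-0.0, 0.0, -0.8]
gripper_width: 0.0217
finger_force: 30.0
```

```bash
python3 - <<'E'
from h import *
o=get_obs();p,r=pose(); print(o['clock'],p,r.as_euler('ZYX',degrees=True),o['ft_force'])
plan(*tcp_for(.262,sp=np.array([.567,-.0467,.085])))
im=get_image('top')[:,:,::-1][215:275,315:395]; s=get_image('scene')[:,:,::-1][190:265,240:320]
cv2.imwrite('pics/n1.png',cv2.resize(np.vstack([im,s]),None,fx=4.4,fy=4.4,interpolation=cv2.INTER_CUBIC))
E
```

```text
10.8 [ 0.62013889 -0.28463173  0.12804191] [ 102.42927867   14.36669956 -179.99025936] [-0.03810372  0.01338188 -0.80085969]
1 [{"tx": 0.24, "ty": -0.12, "tz": -0.01, "rx": 0.02, "ry": 0.04, "rz": 0.13}]
```

View pics/n1.png

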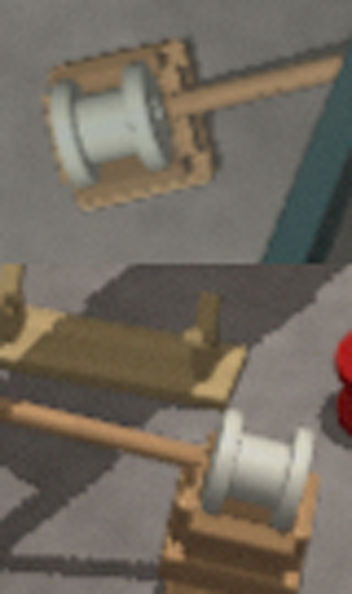

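The close view shows the tip entering the upper flange face in both cameras: (353,239) in the top picture and (286,235) in the scene one. I correct 1.2 mm sideways and feel in gently.

Emit:
apply_moves([
  {"tx":0.2,"ty":-0.12,"tz":0,"rx":0,"ry":0,"rz":0.1},
  {"tx":0.2,"ty":0,"tz":0,"rx":0,"ry":0,"rz":0},
  {"tx":0.2,"ty":0,"tz":0,"rx":0,"ry":0,"rz":0},
  {"tx":0,"ty":0,"tz":0,"rx":0,"ry":0,"rz":0},
])

```text
clock: 11.3
tool_pos: [0.6174, -0.2789, 0.1262]
ee_rot: [0.097, 0.622, 0.773, -0.078]
ft_force: [-0.2, 0.2, -0.3]
gripper_width: 0.0215
finger_force: 30.0
```

Emit:
apply_moves([
  {"tx":0.2,"ty":0,"tz":0,"rx":0,"ry":0,"rz":0},
  {"tx":0.2,"ty":0,"tz":0,"rx":0,"ry":0,"rz":0},
  {"tx":0,"ty":0,"tz":0,"rx":0,"ry":0,"rz":0},
])

```text
clock: 11.6
tool_pos: [0.6167, -0.2749, 0.1253]
ee_rot: [0.097, 0.622, 0.773, -0.078]
ft_force: [0.1, -0.4, -1.2]
gripper_width: 0.0216
finger_force: 30.0
```

```bash
cat > st.py <<'E'
from h import *
o=get_obs();p,r=pose(); print(o['clock'],p.round(4),r.as_euler('ZYX',degrees=True).round(2),'F tool',r.inv().apply(o['ft_force']).round(2),'M tool',r.inv().apply(o['moment']).round(3),o['gripper_width'])
sp=np.array([.567,-.0467,.085]); ax=p-r.apply([0,0,H]); q=R.from_matrix(down(YAW,.25).as_matrix()).inv().apply(sp-ax); print('spool rel to rod: xr %.4f lat(ty) %.4f tz %.4f'%(q[0]+G,q[1],q[2]))
E
python3 st.py
```

```text
11.6 [ 0.6167 -0.2749  0.1253] [102.31  14.31 179.99] F tool [-0.11 -0.04  1.23] M tool [ 0.048  0.046 -0.015] 0.0216246179615323
spool rel to rod: xr 0.2537 lat(ty) 0.0000 tz -0.0003
```

Emit:
apply_moves([
  {"tx":0.3,"ty":0,"tz":0,"rx":0,"ry":0,"rz":0},
  {"tx":0.3,"ty":0,"tz":0,"rx":0,"ry":0,"rz":0},
  {"tx":0,"ty":0,"tz":0,"rx":0,"ry":0,"rz":0},
])

```text
clock: 11.9
tool_pos: [0.6154, -0.269, 0.1237]
ee_rot: [0.097, 0.622, 0.773, -0.078]
ft_force: [-0.1, 0.4, -1.6]
gripper_width: 0.0217
finger_force: 30.0
```

```bash
python3 st.py
```

```text
11.9 [ 0.6154 -0.269   0.1237] [ 102.31   14.3  -180.  ] F tool [ 0.74 -0.    1.42] M tool [ 0.057  0.108 -0.019] 0.021738146257961926
spool rel to rod: xr 0.2475 lat(ty) 0.0001 tz -0.0003
```

Still free about 10 mm past the face, so I go deeper.

Emit:
apply_moves([
  {"tx":0.4,"ty":0,"tz":0,"rx":0,"ry":0,"rz":0},
  {"tx":0.4,"ty":0,"tz":0,"rx":0,"ry":0,"rz":0},
  {"tx":0.4,"ty":0,"tz":0,"rx":0,"ry":0,"rz":0},
  {"tx":0,"ty":0,"tz":0,"rx":0,"ry":0,"rz":0},
])

```text
clock: 12.3
tool_pos: [0.6129, -0.2575, 0.1206]
ee_rot: [0.097, 0.622, 0.773, -0.078]
ft_force: [0.6, -0.7, -1.2]
gripper_width: 0.022
finger_force: 30.0
```

Emit:
apply_moves([
  {"tx":0.4,"ty":0,"tz":0,"rx":0,"ry":0,"rz":0},
  {"tx":0.4,"ty":0,"tz":0,"rx":0,"ry":0,"rz":0},
  {"tx":0.4,"ty":0,"tz":0,"rx":0,"ry":0,"rz":0},
  {"tx":0,"ty":0,"tz":0,"rx":0,"ry":0,"rz":0},
])

```text
clock: 12.7
tool_pos: [0.6104, -0.2462, 0.1177]
ee_rot: [0.097, 0.622, 0.773, -0.078]
ft_force: [0.9, -0.3, -1.5]
gripper_width: 0.0217
finger_force: 30.0
```

```bash
python3 st.py
```

```text
12.7 [ 0.6104 -0.2462  0.1177] [ 102.32   14.29 -180.  ] F tool [-0.09  0.82  1.61] M tool [ 0.033  0.087 -0.01 ] 0.02173751448405608
spool rel to rod: xr 0.2234 lat(ty) 0.0001 tz -0.0003
```

Emit:
apply_moves([
  {"tx":0.6,"ty":0,"tz":0,"rx":0,"ry":0,"rz":0},
  {"tx":0.6,"ty":0,"tz":0,"rx":0,"ry":0,"rz":0},
  {"tx":0.6,"ty":0,"tz":0,"rx":0,"ry":0,"rz":0},
  {"tx":0.6,"ty":0,"tz":0,"rx":0,"ry":0,"rz":0},
  {"tx":0.6,"ty":0,"tz":0,"rx":0,"ry":0,"rz":0},
  {"tx":0,"ty":0,"tz":0,"rx":0,"ry":0,"rz":0},
])

```text
clock: 13.3
tool_pos: [0.6041, -0.2174, 0.1101]
ee_rot: [0.097, 0.622, 0.773, -0.078]
ft_force: [-0.0, -0.3, -1.4]
gripper_width: 0.0219
finger_force: 30.0
```

Emit:
apply_moves([
  {"tx":0.6,"ty":0,"tz":0,"rx":0,"ry":0,"rz":0},
  {"tx":0.8,"ty":0,"tz":0,"rx":0,"ry":0,"rz":0},
  {"tx":0.8,"ty":0,"tz":0,"rx":0,"ry":0,"rz":0},
  {"tx":0.8,"ty":0,"tz":0,"rx":0,"ry":0,"rz":0},
  {"tx":0.8,"ty":0,"tz":0,"rx":0,"ry":0,"rz":0},
  {"tx":0.8,"ty":0,"tz":0,"rx":0,"ry":0,"rz":0},
  {"tx":0.8,"ty":0,"tz":0,"rx":0,"ry":0,"rz":0},
  {"tx":0.6,"ty":0,"tz":0,"rx":0,"ry":0,"rz":0},
  {"tx":0,"ty":0,"tz":0,"rx":0,"ry":0,"rz":0},
  {"tx":0,"ty":0,"tz":0,"rx":0,"ry":0,"rz":0},
])

```text
clock: 14.3
tool_pos: [0.5921, -0.1616, 0.0958]
ee_rot: [0.097, 0.622, 0.773, -0.078]
ft_force: [-1.1, 0.9, -0.9]
gripper_width: 0.0216
finger_force: 30.0
```

```bash
python3 st.py
```

```text
14.3 [ 0.5921 -0.1616  0.0958] [102.3   14.34 179.98] F tool [ 1.33 -0.89  0.55] M tool [ 0.034  0.015 -0.032] 0.021589297556417735
spool rel to rod: xr 0.1341 lat(ty) -0.0000 tz -0.0002
```

Emit:
apply_moves([
  {"tx":0.6,"ty":0,"tz":0,"rx":0,"ry":0,"rz":0},
  {"tx":0.6,"ty":0,"tz":0,"rx":0,"ry":0,"rz":0},
  {"tx":0,"ty":0,"tz":0,"rx":0,"ry":0,"rz":0},
])

```text
clock: 14.6
tool_pos: [0.5892, -0.1495, 0.0923]
ee_rot: [0.097, 0.622, 0.773, -0.078]
ft_force: [0.1, 0.0, -1.2]
gripper_width: 0.0219
finger_force: 30.0
```

```bash
python3 st.py; python3 - <<'E'
from h import *
sp=np.array([.567,-.0467,.085]); a=None; p,r=pose()
a=plan(p+[0,0,.003],r)
a=plan(*tcp_for(.122,pitch=.0,sp=sp+[0,0,.035]),start=a,vmax=.8,amax=3)
a=plan(*tcp_for(.122,pitch=-.03,sp=sp+[0,0,.075]),start=a,vmax=2)
E
```

```text
14.6 [ 0.5892 -0.1495  0.0923] [ 102.33   14.28 -179.98] F tool [0.31 0.14 1.18] M tool [ 0.091  0.043 -0.021] 0.021885035348686303
spool rel to rod: xr 0.1212 lat(ty) 0.0002 tz -0.0005
1 [{"tx": -0.07, "tz": -0.29}]
5 [{"tx": -0.02, "tz": -0.12, "ry": 2.86}, {"tx": -0.01, "ty": 0.01, "tz": -0.13, "rx": -0.01, "ry": 2.85, "rz": 0.01}, {"tx": -0.01, "tz": -0.13, "ry": 2.86}, {"ty": 0.01, "tz": -0.12, "rx": -0.01, "ry": 2.86, "rz": 0.01}, {"tx": 0.01, "tz": -0.13, "ry": 2.85}]
2 [{"tx": 0.03, "tz": -1.84, "ry": 0.86}, {"tx": 0.06, "tz": -1.84, "ry": 0.86}]
```

Emit:
apply_moves([
  {"tx":-0.07,"ty":0,"tz":-0.29,"rx":0,"ry":0,"rz":0},
  {"tx":-0.02,"ty":0,"tz":-0.12,"rx":0,"ry":2.86,"rz":0},
  {"tx":-0.01,"ty":0,"tz":-0.13,"rx":0,"ry":2.86,"rz":0},
  {"tx":-0.01,"ty":0,"tz":-0.13,"rx":0,"ry":2.86,"rz":0},
  {"tx":0,"ty":0,"tz":-0.12,"rx":0,"ry":2.86,"rz":0},
  {"tx":0.01,"ty":0,"tz":-0.13,"rx":0,"ry":2.86,"rz":0},
  {"tx":0.03,"ty":0,"tz":-1.84,"rx":0,"ry":0.86,"rz":0},
  {"tx":0.06,"ty":0,"tz":-1.84,"rx":0,"ry":0.86,"rz":0},
  {"tx":0,"ty":0,"tz":0,"rx":0,"ry":0,"rz":0},
  {"tx":0,"ty":0,"tz":0,"rx":0,"ry":0,"rz":0},
])

```text
clock: 15.6
tool_pos: [0.5893, -0.1494, 0.1386]
ee_rot: [-0.011, 0.627, 0.779, 0.009]
ft_force: [0.3, -0.3, -3.0]
gripper_width: 0.0217
finger_force: 30.0
```

```bash
cat > rodchk.py <<'E'
from h import *
p,r=pose(); o=get_obs(); print(o['clock'],p.round(4),r.as_euler('ZYX',degrees=True).round(2),o['ft_force'].round(1),r.inv().apply(o['moment']).round(3),o['gripper_width'])
ax=p-r.apply([0,0,H])
for c in ('top','scene'):
    xs,o,n=dowel(c,ax,r,g=G); print(c,n.round(2),o.round(1).tolist())
E
python3 rodchk.py; python3 - <<'E'
from h import *
im=get_image('top')[:,:,::-1][200:300,300:420]; s=get_image('scene')[:,:,::-1][180:280,230:350]
cv2.imwrite('pics/h1.png',cv2.resize(np.vstack([im,s]),None,fx=3,fy=3,interpolation=cv2.INTER_CUBIC))
E
```

```text
15.6 [ 0.5893 -0.1494  0.1386] [102.28  -1.64 179.97] [ 0.3 -0.3 -3. ] [ 0.056 -0.336 -0.034] 0.02174883317998121
top [-0.23 -0.97] [0.2, 0.2, 0.2, 0.2, 0.8, 0.0, nan, nan, nan, nan, nan, nan, nan, nan, nan, -0.7, 0.0, 0.2, 0.5, 0.4, 0.2, 0.4, 0.2, 0.2, 0.2, 0.2, 0.1, 0.2]
scene [-0.05  1.  ] [-1.2, -0.6, -0.8, -1.0, -0.4, -0.9, nan, nan, nan, nan, nan, nan, nan, nan, nan, -0.9, -1.0, -0.9, -1.5, 0.0, -0.4, -0.6, -0.5, -0.2, -0.6, 0.2, 0.0, -0.4]
```

View pics/h1.png

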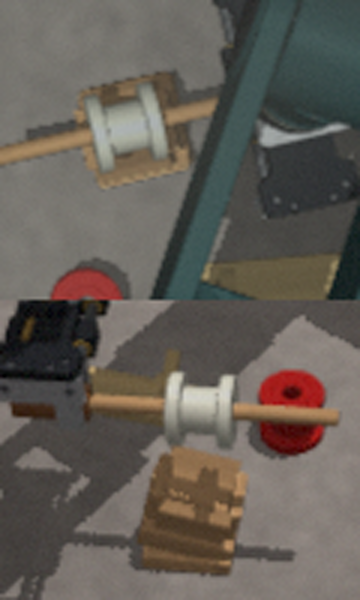

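The spool hangs on the rod, and the rod is level and clear of the cradle at top (342,241) and scene (296,217). Next I fit the rack and plan the carry.

```bash
python3 - <<'E'
from h import *
B=[np.array([[x,y,z] for x in(-.088,.088) for y in(-.045,.045) for z in(0,.012)])]
for cs in(('top',),('scene',),('top','scene')):
    x,v=edgefit(lambda p:place(B,[p[0],p[1],0],p[2]),[.548,.2544,1.334],[.005,.005,.05],cs,n=2); print(cs,x.round(4),np.degrees(x[2]),v)
RK=np.array([.548,.2544,0]) ; yaw=76.4
P,r=tcp_for(.132,yaw=yaw,pitch=-.02,sp=RK+[0,0,.20]); p,r0=pose()
print(P,r.as_euler('ZYX',degrees=True))
a=plan(p+[0,0,.06],r0,vmax=2.5); a=plan(P,r,vmax=3.2,start=a); print(get_obs()['clock'])
E
```

```text
('top',) [0.5487 0.2553 1.3336] 76.410846948601 -48.224853515625
('scene',) [0.5495 0.2546 1.329 ] 76.14717044623094 -78.16048431396484
('top', 'scene') [0.5491 0.255  1.3344] 76.45812197078355 -125.42642211914062
[0.52116861 0.14349232 0.17921385] [ 76.4         -1.14591559 180.        ]
3 [{"tx": 0.06, "tz": -2.0}, {"tx": 0.06, "tz": -2.0}, {"tx": 0.06, "tz": -2.0}]
10 [{"tx": 3.0, "ty": -0.04, "tz": 0.28, "rx": -0.06, "ry": -0.05, "rz": 2.59}, {"tx": 2.99, "ty": -0.18, "tz": 0.29, "rx": -0.06, "ry": -0.06, "rz": 2.59}, {"tx": 2.98, "ty": -0.31, "tz": 0.28, "rx": -0.07, "ry": -0.05, "rz": 2.58}, {"tx": 2.96, "ty": -0.45, "tz": 0.27, "rx": -0.06, "ry": -0.06, "rz": 2.59}, {"tx": 2.94, "ty": -0.58, "tz": 0.27, "rx": -0.06, "ry": -0.05, "rz": 2.59}, {"tx": 2.91, "ty": -0.72, "tz": 0.27, "rx": -0.06, "ry": -0.06, "rz": 2.59}, {"tx": 2.88, "ty": -0.84, "tz": 0.27, "rx": -0.07, "ry": -0.05, "rz": 2.59}, {"tx": 2.83, "ty": -0.98, "tz": 0.26, "rx": -0.06, "ry": -0.05, "rz": 2.59}, {"tx": 2.79, "ty": -1.1, "tz": 0.26, "rx": -0.06, "ry": -0.06, "rz": 2.58}, {"tx": 2.74, "ty": -1.22, "tz": 0.25, "rx": -0.06, "ry": -0.05, "rz": 2.59}]
16.3
```

Emit:
apply_moves([
  {"tx":0.03,"ty":0,"tz":-1,"rx":0,"ry":0,"rz":0},
  {"tx":0.06,"ty":0,"tz":-2,"rx":0,"ry":0,"rz":0},
  {"tx":0.06,"ty":0,"tz":-2,"rx":0,"ry":0,"rz":0},
  {"tx":0.03,"ty":0,"tz":-1,"rx":0,"ry":0,"rz":0},
])

```text
clock: 16.7
tool_pos: [0.5902, -0.1493, 0.2021]
ee_rot: [-0.009, 0.627, 0.779, 0.01]
ft_force: [0.2, -0.9, -3.0]
gripper_width: 0.022
finger_force: 30.0
```

Emit:
apply_moves([
  {"tx":1.0,"ty":0,"tz":0.1,"rx":-0.02,"ry":0,"rz":0.86},
  {"tx":2.0,"ty":-0.04,"tz":0.18,"rx":-0.04,"ry":-0.05,"rz":1.73},
  {"tx":2.99,"ty":-0.18,"tz":0.29,"rx":-0.06,"ry":-0.06,"rz":2.59},
  {"tx":2.98,"ty":-0.31,"tz":0.28,"rx":-0.07,"ry":-0.05,"rz":2.58},
  {"tx":2.96,"ty":-0.45,"tz":0.27,"rx":-0.06,"ry":-0.06,"rz":2.59},
  {"tx":2.94,"ty":-0.58,"tz":0.27,"rx":-0.06,"ry":-0.05,"rz":2.59},
  {"tx":2.91,"ty":-0.72,"tz":0.27,"rx":-0.06,"ry":-0.06,"rz":2.59},
  {"tx":2.88,"ty":-0.84,"tz":0.27,"rx":-0.07,"ry":-0.05,"rz":2.59},
  {"tx":2.83,"ty":-0.98,"tz":0.26,"rx":-0.06,"ry":-0.05,"rz":2.59},
  {"tx":2.79,"ty":-1.1,"tz":0.26,"rx":-0.06,"ry":-0.06,"rz":2.58},
  {"tx":1.8,"ty":-0.8,"tz":0.17,"rx":-0.04,"ry":-0.03,"rz":1.73},
  {"tx":0.9,"ty":-0.4,"tz":0.08,"rx":-0.02,"ry":0,"rz":0.86},
])

```text
clock: 17.9
tool_pos: [0.5197, 0.1456, 0.1776]
ee_rot: [-0.008, 0.785, 0.619, 0.007]
ft_force: [0.1, -0.4, -2.8]
gripper_width: 0.0217
finger_force: 30.0
```

Emit:
apply_moves([
  {"tx":0,"ty":0,"tz":0,"rx":0,"ry":0,"rz":0},
  {"tx":0,"ty":0,"tz":0,"rx":0,"ry":0,"rz":0},
  {"tx":0,"ty":0,"tz":0,"rx":0,"ry":0,"rz":0},
])

```text
clock: 18.2
tool_pos: [0.5217, 0.1427, 0.1788]
ee_rot: [-0.006, 0.786, 0.618, 0.007]
ft_force: [0.4, 0.3, -3.8]
gripper_width: 0.0218
finger_force: 30.0
```

```bash
python3 rodchk.py; python3 - <<'E'
from h import *
RK=np.array([.549,.255,0]); P,r=tcp_for(.132,yaw=76.4,pitch=-.015,sp=RK+[0,0,.175]); plan(P,r)
E
```

```text
18.2 [0.5217 0.1427 0.1788] [  76.36   -1.13 -179.95] [ 0.4  0.3 -3.8] [ 0.041 -0.358 -0.027] 0.021794104962204925
top [ 0.22 -0.98] [nan, nan, nan, nan, nan, nan, nan, nan, nan, nan, nan, nan, nan, nan, nan, nan, 0.1, 0.1, -0.1, 0.2, 0.0, 0.0, 0.1, 0.0, 0.0, 0.0, 0.0, 0.0]
scene [-0.38  0.93] [-1.2, -1.4, -1.1, -1.2, -1.4, nan, nan, nan, nan, nan, nan, nan, nan, nan, -0.9, -1.1, -0.9, -0.8, -0.9, -0.5, -0.6, -0.5, -0.2, -0.6, -0.2, -0.4, 0.0, -0.1]
1 [{"tx": 0.09, "ty": -0.02, "tz": 2.44, "rx": -0.01, "ry": -0.31, "rz": -0.06}]
```

Emit:
apply_moves([
  {"tx":0.02,"ty":-0.02,"tz":1.0,"rx":0,"ry":0,"rz":0},
  {"tx":0.02,"ty":0,"tz":1.2,"rx":0,"ry":0,"rz":0},
  {"tx":0.05,"ty":0,"tz":1.0,"rx":0,"ry":0,"rz":0},
  {"tx":0,"ty":0,"tz":0,"rx":0,"ry":0,"rz":0},
  {"tx":0,"ty":0,"tz":0,"rx":0,"ry":0,"rz":0},
])

```text
clock: 18.9
tool_pos: [0.5216, 0.1448, 0.1464]
ee_rot: [-0.007, 0.786, 0.618, 0.007]
ft_force: [-0.0, 0.2, -1.5]
gripper_width: 0.0222
finger_force: 30.0
```

```bash
python3 - <<'E'
from h import *
o=get_obs(); p,r=pose(); print(o['clock'],p.round(4),r.as_euler('ZYX',degrees=True).round(2),o['ft_force'].round(1), p-r.apply([0,0,H]))
s=get_image('scene')[:,:,::-1][170:310,340:480]
cv2.imwrite('pics/r1.png',cv2.resize(s,None,fx=4.2,fy=4.2,interpolation=cv2.INTER_CUBIC))
u=np.array([np.cos(np.radians(76.4)),np.sin(np.radians(76.4)),0]); w=np.array([-u[1],u[0],0])
for x in(-.07,.07):
  for y in (-.017,.017):
    print(x,y,[((proj('scene',np.array([.549,.255,0])+u*x+w*y+[0,0,h+.012])[0]-[340,170])*4.2).round().tolist() for h in(.10,.12,.14)])
E
```

```text
18.9 [0.5216 0.1448 0.1464] [  76.4    -1.14 -179.9 ] [-0.   0.2 -1.5] [0.52158127 0.14441695 0.1648631 ]
-0.07 -0.017 [[212.0, 319.0], [215.0, 296.0], [218.0, 272.0]]
-0.07 0.017 [[239.0, 281.0], [243.0, 258.0], [246.0, 234.0]]
0.07 -0.017 [[439.0, 420.0], [445.0, 397.0], [451.0, 374.0]]
0.07 0.017 [[464.0, 380.0], [470.0, 357.0], [476.0, 333.0]]
```

View pics/r1.png

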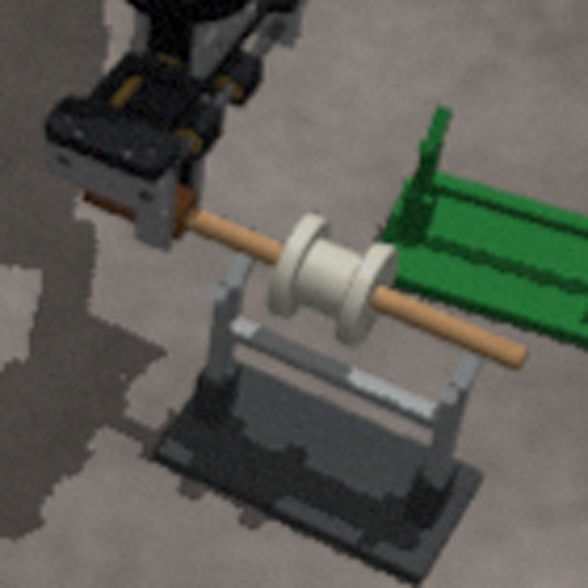

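The prong tips at (243,260) and (470,357) put the seated axis near 0.12 m. The spool hangs between the posts, with the rod centred above the notches. I lower most of the way and then feel for contact.

Emit:
apply_moves([
  {"tx":0.02,"ty":0,"tz":1.0,"rx":0,"ry":0,"rz":0},
  {"tx":0.02,"ty":0,"tz":1.2,"rx":0,"ry":0,"rz":0},
  {"tx":0.02,"ty":0,"tz":0.8,"rx":0,"ry":0,"rz":0},
  {"tx":0,"ty":0,"tz":0.4,"rx":0,"ry":0,"rz":0},
  {"tx":0,"ty":0,"tz":0,"rx":0,"ry":0,"rz":0},
  {"tx":0,"ty":0,"tz":0,"rx":0,"ry":0,"rz":0},
])

```text
clock: 19.55
tool_pos: [0.5228, 0.1458, 0.1148]
ee_rot: [-0.006, 0.786, 0.618, 0.009]
ft_force: [-3.2, -2.9, 5.3]
gripper_width: 0.0217
finger_force: 30.0
```

Emit:
apply_moves([
  {"tx":0,"ty":0,"tz":0.1,"rx":0,"ry":0,"rz":0},
  {"tx":0,"ty":0,"tz":0.1,"rx":0,"ry":0,"rz":0},
  {"tx":0,"ty":0,"tz":0,"rx":0,"ry":0,"rz":0},
])

```text
clock: 19.85
tool_pos: [0.5229, 0.1458, 0.1142]
ee_rot: [-0.005, 0.786, 0.618, 0.009]
ft_force: [-4.2, -3.4, 10.9]
gripper_width: 0.0217
finger_force: 30.0
```

```bash
python3 rodchk.py
```

```text
19.85 [0.5229 0.1458 0.1142] [ 76.41  -1.19 179.85] [-4.2 -3.4 10.9] [ 0.702 -0.669 -0.143] 0.02174646526318455
top [ 0.22 -0.98] [nan, nan, nan, nan, nan, nan, nan, nan, nan, nan, nan, nan, nan, nan, nan, nan, -0.2, -0.1, -0.4, -0.2, -0.2, -0.4, -0.4, -0.5, -0.5, -0.6, -0.5, -0.5]
scene [-0.39  0.92] [-1.8, -1.9, -1.9, -2.0, -2.0, nan, nan, nan, nan, nan, nan, nan, nan, nan, -2.5, -2.4, -2.4, -2.6, -2.5, -2.8, -2.6, -2.8, -2.8, -2.6, -2.8, -2.9, -2.9, -2.9]
```

Contact: the wrench line passes near the near post's notch, and the dowel picture shows the tip about 0.03 rad up. I ease off slightly and bring the tip down into the far notch.

Emit:
apply_moves([
  {"tx":0,"ty":-0.05,"tz":-0.05,"rx":0,"ry":-0.7,"rz":0},
  {"tx":0,"ty":-0.05,"tz":-0.05,"rx":0,"ry":-0.7,"rz":0},
  {"tx":0,"ty":0,"tz":0,"rx":0,"ry":0,"rz":0},
  {"tx":0,"ty":0,"tz":0,"rx":0,"ry":0,"rz":0},
])

```text
clock: 20.45
tool_pos: [0.5228, 0.1454, 0.1153]
ee_rot: [0.003, 0.786, 0.618, -0.0]
ft_force: [-2.7, -4.7, 8.8]
gripper_width: 0.022
finger_force: 30.0
```

```bash
python3 rodchk.py
```

```text
20.45 [0.5228 0.1454 0.1153] [ 76.38   0.25 179.74] [-2.7 -4.7  8.8] [ 0.383 -0.739 -0.116] 0.02198648875706047
top [ 0.22 -0.98] [nan, nan, nan, nan, nan, nan, nan, nan, nan, nan, nan, nan, nan, nan, nan, nan, nan, nan, -0.4, -0.1, -0.1, -0.2, -0.1, -0.5, -0.2, -0.5, -0.4, -0.4]
scene [-0.4   0.91] [-1.8, -1.8, -2.0, -1.9, -2.0, nan, nan, nan, nan, nan, nan, nan, nan, nan, -2.4, -2.2, -2.5, -2.4, -2.5, -2.5, -2.5, -2.6, -2.6, -2.5, -2.5, -2.8, -2.6, -2.8]
```

Emit:
apply_moves([
  {"tx":-0.05,"ty":-0.03,"tz":-0.05,"rx":0,"ry":-0.5,"rz":0},
  {"tx":-0.05,"ty":-0.03,"tz":-0.05,"rx":0,"ry":-0.4,"rz":0},
  {"tx":0,"ty":0,"tz":0,"rx":0,"ry":0,"rz":0},
  {"tx":0,"ty":0,"tz":0,"rx":0,"ry":0,"rz":0},
])

```text
clock: 21.05
tool_pos: [0.5225, 0.1453, 0.1158]
ee_rot: [0.008, 0.786, 0.618, -0.006]
ft_force: [-0.6, -3.0, 7.1]
gripper_width: 0.0219
finger_force: 30.0
```

```bash
python3 rodchk.py
```

```text
21.05 [0.5225 0.1453 0.1158] [ 76.36   1.04 179.69] [-0.6 -3.   7.1] [ 0.022 -0.289  0.081] 0.021872926003786906
top [ 0.22 -0.98] [nan, nan, nan, nan, nan, nan, nan, nan, nan, nan, nan, nan, nan, nan, nan, nan, nan, nan, nan, 0.2, 0.1, 0.0, 0.1, 0.0, -0.2, 0.1, -0.1, 0.0]
scene [-0.41  0.91] [-1.8, -1.8, -1.9, -1.9, -1.9, nan, nan, nan, nan, nan, nan, nan, nan, nan, -2.4, -2.2, -2.5, -2.4, -2.4, -2.4, -2.5, -2.4, -2.6, -2.5, -2.5, -2.6, -2.8, -2.6]
```

Emit:
apply_moves([
  {"tx":0,"ty":0,"tz":-0.02,"rx":0,"ry":-0.5,"rz":0},
  {"tx":0,"ty":0,"tz":-0.02,"rx":0,"ry":-0.4,"rz":0},
  {"tx":0,"ty":0,"tz":0,"rx":0,"ry":0,"rz":0},
  {"tx":0,"ty":0,"tz":0,"rx":0,"ry":0,"rz":0},
])

```text
clock: 21.65
tool_pos: [0.5224, 0.145, 0.1158]
ee_rot: [0.013, 0.786, 0.618, -0.012]
ft_force: [-0.1, -3.3, 5.9]
gripper_width: 0.0219
finger_force: 30.0
```

```bash
python3 rodchk.py; python3 - <<'E'
from h import *
# edge evidence of post height in scene: profile of brightness along far post's vertical line
u=np.array([np.cos(np.radians(76.4)),np.sin(np.radians(76.4)),0]); w=np.array([-u[1],u[0],0]); im=cv2.cvtColor(get_image('scene'),cv2.COLOR_RGB2GRAY).astype(np.float32)
for y in(-.02,-.016,-.012,-.008,.008,.012,.016,.02):
    z=np.arange(.09,.171,.004); uv=proj('scene',[np.array([.549,.255,0])+u*.075+w*y+[0,0,k] for k in z]).astype(np.float32)
    print(y,cv2.remap(im,uv[:,0].copy(),uv[:,1].copy(),cv2.INTER_LINEAR).ravel().round().astype(int).tolist())
E
```

```text
21.65 [0.5224 0.145  0.1158] [ 76.35   1.98 179.71] [-0.1 -3.3  5.9] [-0.054 -0.375  0.001] 0.02185877368741713
top [ 0.22 -0.98] [nan, nan, nan, nan, nan, nan, nan, nan, nan, nan, nan, nan, nan, nan, nan, nan, nan, nan, nan, nan, 0.1, -0.1, 0.0, -0.1, -0.2, -0.1, -0.1, 0.0]
scene [-0.42  0.91] [-1.9, -2.0, -2.2, -2.1, -2.2, nan, nan, nan, nan, nan, nan, nan, nan, nan, -2.9, -2.8, -3.0, -3.0, -3.1, -3.1, -3.2, -3.2, -3.2, -3.4, -3.2, -3.4, -3.5, -3.4]
-0.02 [65, 65, 66, 67, 66, 68, 67, 66, 67, 71, 66, 83, 103, 108, 100, 82, 96, 121, 139, 138, 129]
-0.016 [65, 66, 67, 67, 67, 67, 65, 66, 69, 66, 79, 93, 92, 89, 80, 102, 125, 139, 137, 128, 126]
-0.012 [65, 66, 66, 66, 68, 64, 64, 67, 66, 73, 79, 78, 78, 80, 106, 128, 136, 135, 127, 127, 126]
-0.008 [65, 66, 66, 69, 63, 62, 67, 65, 67, 71, 72, 68, 81, 110, 130, 133, 133, 127, 127, 124, 118]
0.008 [88, 89, 88, 88, 89, 85, 68, 72, 103, 124, 130, 125, 115, 118, 118, 118, 115, 115, 115, 117, 117]
0.012 [101, 99, 99, 99, 91, 72, 77, 108, 128, 135, 127, 110, 113, 115, 115, 115, 115, 116, 117, 117, 104]
0.016 [111, 111, 107, 98, 75, 82, 113, 130, 139, 126, 107, 108, 110, 111, 115, 115, 115, 116, 116, 96, 50]
0.02 [114, 112, 105, 74, 89, 116, 134, 138, 124, 103, 106, 103, 107, 114, 114, 115, 117, 116, 88, 44, 36]
```

Both notches now carry the rod: the tip deviation grows with tool tilt, the side force is about zero, and roughly 9 N is borne. I relieve slightly and release.

Emit:
apply_moves([
  {"tx":0,"ty":0,"tz":-0.05,"rx":0,"ry":0.3,"rz":0},
  {"tx":0,"ty":0,"tz":0,"rx":0,"ry":0,"rz":0},
  {"tx":0,"ty":0,"tz":0,"rx":0,"ry":0,"rz":0},
])

```text
clock: 22.2
tool_pos: [0.5223, 0.1451, 0.1157]
ee_rot: [0.011, 0.786, 0.618, -0.01]
ft_force: [1.2, -3.5, 6.6]
gripper_width: 0.0221
finger_force: 30.0
```

```bash
python3 rodchk.py
```

```text
22.2 [0.5223 0.1451 0.1157] [ 76.35   1.68 179.74] [ 1.2 -3.5  6.6] [-0.485 -0.44   0.13 ] 0.022121268397206784
top [ 0.22 -0.98] [nan, nan, nan, nan, nan, nan, nan, nan, nan, nan, nan, nan, nan, nan, nan, nan, nan, nan, nan, nan, 0.2, 0.1, 0.1, 0.2, 0.0, 0.1, 0.1, 0.1]
scene [-0.42  0.91] [-1.9, -1.9, -2.1, -2.1, -2.2, nan, nan, nan, nan, nan, nan, nan, nan, nan, -2.8, -2.8, -2.8, -2.8, -2.9, -2.9, -3.0, -3.0, -3.1, -3.0, -3.0, -3.2, -3.2, -3.2]
```

Emit:
apply_moves([
  {"tx":0,"ty":0,"tz":0,"rx":0,"ry":0,"rz":0},
  {"tx":0,"ty":0,"tz":0,"rx":0,"ry":0,"rz":0},
  {"tx":0,"ty":0,"tz":0,"rx":0,"ry":0,"rz":0},
], hand=0.32)

```text
clock: 22.7
tool_pos: [0.5197, 0.1459, 0.113]
ee_rot: [0.008, 0.786, 0.619, -0.013]
ft_force: [-0.2, 0.0, -0.2]
gripper_width: 0.03
finger_force: 0.0
```

```bash
python3 rodchk.py
```

```text
22.7 [0.5197 0.1459 0.113 ] [  76.43    1.74 -179.84] [-0.2  0.  -0.2] [ 0.013 -0.062 -0.055] 0.0299547165926336
top [ 0.22 -0.98] [nan, nan, nan, nan, nan, nan, nan, nan, nan, nan, nan, nan, nan, nan, nan, nan, nan, nan, nan, nan, 1.4, 1.2, 1.4, 1.1, 1.1, 1.2, 1.2, 1.4]
scene [-0.42  0.91] [-1.9, -2.0, -2.0, -2.0, -2.4, nan, nan, nan, nan, nan, nan, nan, nan, nan, -2.4, -2.6, -2.8, -2.6, -2.6, -2.8, -2.8, -2.9, -3.0, -3.0, -2.8, -3.1, -3.1, -3.2]
```

The rod stayed put as the tool relaxed. I open wider and withdraw upwards.

Emit:
apply_moves([
  {"tx":0,"ty":0.1,"tz":0,"rx":0,"ry":0,"rz":0},
  {"tx":0,"ty":0,"tz":0,"rx":0,"ry":0,"rz":0},
  {"tx":0,"ty":0,"tz":0,"rx":0,"ry":0,"rz":0},
  {"tx":0,"ty":0,"tz":0,"rx":0,"ry":0,"rz":0},
  {"tx":0,"ty":0,"tz":-1,"rx":0,"ry":0,"rz":0},
  {"tx":0,"ty":0,"tz":-2,"rx":0,"ry":0,"rz":0},
  {"tx":0,"ty":0,"tz":-3,"rx":0,"ry":0,"rz":0},
  {"tx":-1,"ty":0,"tz":-4,"rx":0,"ry":0,"rz":0},
  {"tx":-3,"ty":0,"tz":-3,"rx":0,"ry":0,"rz":0},
  {"tx":-4,"ty":0,"tz":0,"rx":0,"ry":0,"rz":0},
  {"tx":-4,"ty":0,"tz":0,"rx":0,"ry":0,"rz":0},
  {"tx":0,"ty":0,"tz":0,"rx":0,"ry":0,"rz":0},
], hand=0.7)

```text
clock: 24.1
tool_pos: [0.4939, 0.029, 0.2497]
ee_rot: [0.011, 0.787, 0.616, -0.011]
ft_force: [-0.8, 0.2, 0.3]
gripper_width: 0.0657
finger_force: 0.0
```

```bash
python3 - <<'E'
from h import *
o=get_obs(); print(o['clock'],o['tool_pos'],o['ft_force'])
f=lambda p:place(ROD,[p[0],p[1],p[2]],p[3],p[4])
x,v=edgefit(f,[.549-.132*.235,.255-.132*.972,.134,1.334,0.],[.004,.004,.004,.03,.03],n=2); print('rod',x.round(4),np.degrees(x[3]),v)
u=np.array([np.cos(x[3])*np.cos(x[4]),np.sin(x[3])*np.cos(x[4]),-np.sin(x[4])]); m=x[:3]+.132*u; a=np.radians(76.4); d=m[:2]-[.549,.255]
print('rod_mid',m.round(4),'rack x,y',d@[np.cos(a),np.sin(a)],d@[-np.sin(a),np.cos(a)])
s0=m-.015*u-[0,0,.0015]
x,v=edgefit(lambda p:place(SPOOL,[p[0],p[1],s0[2]],p[2],0),[s0[0],s0[1],1.334],[.004,.004,.03],n=2); print('spool',x,np.degrees(x[2]),'rack x',(x[:2]-[.549,.255])@[np.cos(a),np.sin(a)])
E
```

```text
24.1 [0.49392358 0.02902885 0.24968191] [-0.76818301  0.24769313  0.28922883]
rod [0.5176 0.1283 0.1341 1.3333 0.0022] 76.39284404690227 -122.80682373046875
rod_mid [0.5486 0.2566 0.1338] rack x,y 0.001462276905246005 0.000718671555637649
spool [0.54592891 0.2462703  1.34934445] 77.31174211930713 rack x -0.009207073551218066
```

The rod is level: pitch 0.002 rad, middle 1.5 mm along and 0.7 mm across the rack's middle, height 0.134 m. The spool hangs 9 mm from the middle, all within limits. I hand in.

```bash
python3 -c "
from plant import *
print(sign_off())"
```

```text
the job is handed in; nothing more can be done
None
```

The rod, with the spool threaded on it, lies level in both rack notches, the gripper is clear, and the job was handed in at about 24.5 s of the 48 s; sign-off returned no verdict, so whether it passed is not confirmed.

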